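# Fetch the salt cellar from behind the mill, oil and shaker

## Task

The low wooden salt cellar at the back of the condiment tray is hemmed in by the pepper mill, the oil bottle and the steel shaker: first stand all three of these on the chopping board, then set the salt cellar on the middle of the small round steel trivet, and only then put the three back on the tray, each centred on the very cork disc on which it stood at the start. Keep everything upright, and leave the white bowl, the spice jar and the kitchen timer where they are.

Things in the scene. Friction and masses are not known exactly. Their poses are not given: they have to be found in the camera images.
- mill_mid (a point): Pepper mill of brown turned wood with a small steel ball on top, round, 143 mm tall, base 48 mm across; its waist narrows to 34 mm at 50 mm height, and between 76 and 116 mm height its head is a straight cylinder 40 mm across (grip there). Loose, about 0.2 kg. The point is on its axis, half-way up (71.5 mm above its underside); z is its axis, up.
- oil_mid (a point): Oil bottle, green glass with a black cap, round, 143 mm tall: body 48 mm across up to 85 mm, sloping shoulder to 103 mm, then the cap, a straight cylinder 32 mm across from 103 to 143 mm (grip there). Loose, about 0.3 kg. The point is on its axis, half-way up (71.5 mm above its underside); z is its axis, up.
- shaker_mid (a point): Shaker of bright steel, round, 117 mm tall: straight cylinder 46 mm across up to 98 mm, domed top above. Loose, about 0.2 kg. The point is on its axis, half-way up (58.5 mm above its underside); z is its axis, up.
- cellar_mid (a point): Salt cellar, a low round box of pale wood, 44 mm tall: straight cylinder 54 mm across up to 36 mm, slightly domed brown lid (fixed on) above. Loose, about 0.15 kg. The tall things stand 58 mm from it, axis to axis: a gripper fits over it only when they are gone. The point is on its axis, half-way up (22 mm above its underside); z is its axis, up.
- tray: Dark wooden tray, fixed, 190 (x) by 220 (y) mm, rim 20 mm high. Cork discs 54 mm across, tops 15 mm above the table, lie in it at (x, y) = (-23, 0) front, (35, 58) left, (35, -58) right and (35, 0) mm (under the cellar). Mill, oil bottle and shaker start centred (to 2 mm) on the first three in any order. Origin: centre of its underside, on the table; x to its back, away from the robot, z up.
- board: Chopping board of pale wood, fixed, 200 (x) by 260 (y) mm, 18 mm thick, with a white bowl standing near its far left corner, about (55, 85) mm. Origin: centre of its underside on the table; x points away from the robot, z up.
- trivet: Small round steel trivet, a fixed flat disc 90 mm across and 10 mm thick. A spice jar stands about 120 mm behind it, the timer about 105 mm in front. Origin: centre of its underside on the table; z up.
- ramekin: Small white ceramic bowl on the chopping board, 64 mm across, 36 mm tall, loose; to be left alone. Origin: centre of its underside.
- spice: Spice jar with a black cap, 42 mm across, 85 mm tall, loose, behind the trivet; to be left alone. Origin: centre of its underside.
- timer: Round kitchen timer, white with a metal dial and a red bar, 52 mm across, 39 mm tall, loose, in front of the trivet; to be left alone. Origin: centre of its underside.
Things that resemble listed ones, but are neither listed nor needed, are in the scene too. There is more than one size of the part that bears cellar_mid; the job needs the larger.

How it is judged:
By the outcome, as a careful person would: the job done as asked, in the order asked, and still so for the second after the job is handed in, with the robot touching nothing.
It also fails if it takes over 138 s, if anything falls off the work surface, if the arm or the gripper's body presses on something with over 40 N, if the wrist force passes 120 N, or if a joint passes its speed limit or range.

## Robot

A 6-joint arm with a two-finger parallel gripper is mounted at the origin on the work surface. World frame = base frame: x ahead of the robot, y to its left, z up, the work surface at z = 0. Lengths are in mm, angles in degrees, forces in N, time in s.
With the tool pointing down it reaches from about 375 to 900 mm from the base axis. Payload 3.1 kg.
Tool frame: the origin (TCP) lies on the front face of the gripper's body, between the roots of the fingers; the fingertips stand 70 mm ahead of it and the grasp point (between the pads) lies 51 mm ahead of it; y points along the fingers, z is the direction in which the jaws open and shut, and the axes are right-handed (so a half turn about y gives the same grasp; the last joint's range is limited). The gripper opens to 87 mm and grips with 3 to 60 N. Pads are 19 mm wide; open, the fingers measure 117 mm over their backs; the gripper's body (75 mm by 190 mm) begins 51 mm behind the grasp point.
Start: joints at [-83.337, 30.224, 82.088, -0, 67.689, -10.227], TCP at [181.616, -598.007, 292.248] pointing down, gripper open.
Joint ranges: [-176.69, 176.69], [-43.24, 126.21], [12.49, 139.97], [-82, 262], [0, 151.66], [-163.58, 163.58]. Speed limits (degrees/s): [159.86, 159.86, 180, 180, 180, 180].

## Interface

Orientations are given as [roll, pitch, yaw] about the fixed x, y, z axes, in that order (R = Rz(yaw) Ry(pitch) Rx(roll)).
In Python, from plant import state, viewer, job gives the robot as it stands.
- The arm moves only by the tool apply_moves, never from a script. Its argument "increments" is a list of rows, each a list of 7 numbers: the finger opening in mm, from 0 to 87, then the shift along the tool's x, y, z in units of 25 mm (1.0 is 25 mm), then the turn, a rotation vector about the tool's x, y, z in units of 10 degrees (1.0 is 10 degrees). A call has exactly 10 rows; each row shifts and turns the commanded pose from where the row before left it, along the tool's axes as they then stand; what a row does not reach is not made up. A row lasts 1/8 s, in which the tool goes at most 62.5 mm and 10.7 degrees, less where a joint would pass 70% of its speed; a pose out of reach is approached as far as the arm can. A call is refused whole if a number of a shift passes 1 or a number of a turn 1, either way. A call with a gripper value outside its range is refused whole. The fingers move at their own pace and stop on an object; "force" is the grip in N (left out, the last holds). Time passes only in rows, so rows that do not move let the fingers close, or fill a call up. It gives the time, the measured TCP pose, the force and the opening at its end, in the units of the state.
- state(): the state, without advancing time (a new reading comes with each control period).
- viewer.snapshot(name): name is "scene" or "top" or "wrist"; returns a dict with "image" (400x640x3 uint8, red, green, blue), "mtx" (3x3 intrinsics, pixels), "D" ([k1, k2, p1, p2, k3] as OpenCV has them; the pictures are not rectified), "R" (3x3) and "t" (3): a world point X has camera coordinates R X + t; the wrist camera has in their place "tool_from_camera" (4x4, takes a point from camera to tool coordinates, whose origin is the TCP and whose axes are the tool frame's). Camera axes: x right, y down, z forward; pixel columns grow to the right and rows downward; lengths in mm; the calibration is good to about 2 mm. A picture is of the moment at which its call begins: read the wrist's pose just before it. There is no depth.
- job.job_done(): hands the job in, once; it reports no verdict.
The state is a dict: "time_s": time; "q": joint angles; "dq": joint speeds; "effort": joint torques, N m; "tool_pos": TCP position; "tcp_rot": TCP orientation; "wrist_force": force on the tool from outside, world axes, zero at the start; "torque": the same for the moment, N m; "finger_gap": finger opening in mm.
Only numpy, scipy, OpenCV 4.12 (cv2) and the standard library are available. Lean on these libraries where they do the work, as an engineer would, in place of code of your own. Each camera call takes 0.05 s, during which the arm holds its last target.

## Working session

There is one attempt and no reset: what is moved stays moved. The work goes in short steps, Python scripts to look and compute and a tool call to move; the robot and the scene stay as the last step left them, time stands still between calls to the robot, and variables do not carry over. Pictures are saved under pics/ and viewed, and the job is handed in when it is done.

Besides the shell and the picture viewer there is one more tool, called after "Request:" by a JSON object that holds its "api" and its "payload", one argument or row to a line. apply_moves: Moves the arm, as the interface text tells. Its arguments: {"type":"object","properties":{"increments":{"type":"array"},"force":{"type":"number"}},"required":["increments"]}

```bash
ls; mkdir -p pics
python3 - <<'E'
from plant import state, viewer, job
import cv2
s=state();print(s)
for n in("scene","top","wrist"):
    d=viewer.snapshot(n);cv2.imwrite(f"pics/{n}0.png",d["image"][:,:,::-1])
    print(n,{k:v for k,v in d.items() if k!="image"})
E
```

```text
pics
{'time_s': 0.0, 'q': array([-8.33379956e+01,  3.02780422e+01,  8.21568839e+01, -1.30952778e-04,
        6.76866470e+01, -1.02281882e+01]), 'dq': array([-0.07109486,  0.08230792,  0.10562319, -0.06544144,  0.00740962,
       -0.09572591]), 'effort': array([-9.05325596e-04, -4.40039384e+01, -1.76589400e+01,  6.32767123e-02,
        5.80600917e-02, -1.43519219e-04]), 'tool_pos': array([ 181.5367277 , -597.45025618,  291.27859766]), 'tcp_rot': array([-9.01196626e+01,  2.14684632e-02, -1.63109780e+02]), 'wrist_force': array([-0.94170918, -0.05298176,  0.35602147]), 'torque': array([-0.00747172,  0.00347713,  0.10232568]), 'finger_gap': 87.15118827300722}
scene {'mtx': array([[509.18967501,   0.        , 319.42445435],
       [  0.        , 509.18967501, 189.94218771],
       [  0.        ,   0.        ,   1.        ]]), 'D': array([0.02547832, 0.        , 0.        , 0.        , 0.        ]), 'R': array([[-0.55973906,  0.82865609,  0.00461167],
       [ 0.57479531,  0.39225835, -0.718153  ],
       [-0.59691082, -0.39932752, -0.69586996]]), 't': array([ 278.06364776, -257.35070763, 1
[... 381 characters left out ...]
 , -0.02072751, -0.99598316]]), 't': array([ -11.12473198,  558.35051265, 1007.68008367])}
wrist {'mtx': array([[304.23157034,   0.        , 321.21228962],
       [  0.        , 304.23157034, 204.51887132],
       [  0.        ,   0.        ,   1.        ]]), 'D': array([-0.00287086,  0.        ,  0.        ,  0.        ,  0.        ]), 'tool_from_camera': array([[-3.73699025e-04,  9.70365453e-01,  2.41641778e-01,
        -6.71617774e+01],
       [-1.64767158e-04, -2.41641851e-01,  9.70365492e-01,
        -9.20337777e+01],
       [ 9.99999917e-01,  3.22810009e-04,  2.50185682e-04,
         9.14854189e-01],
       [ 0.00000000e+00,  0.00000000e+00,  0.00000000e+00,
         1.00000000e+00]])}
```

View pics/scene0.png

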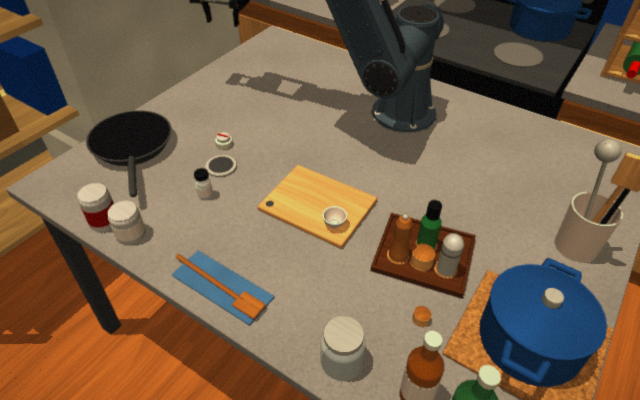

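View pics/top0.png

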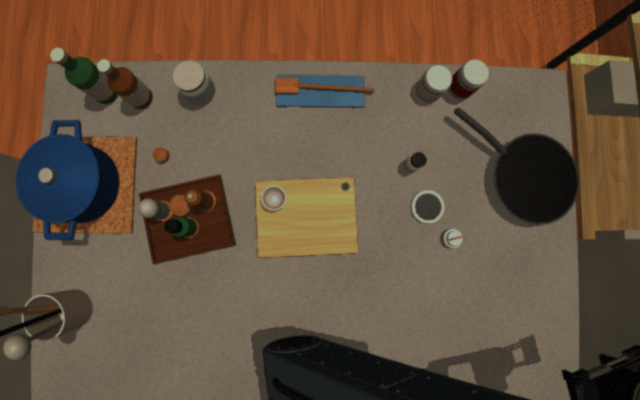

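View pics/wrist0.png

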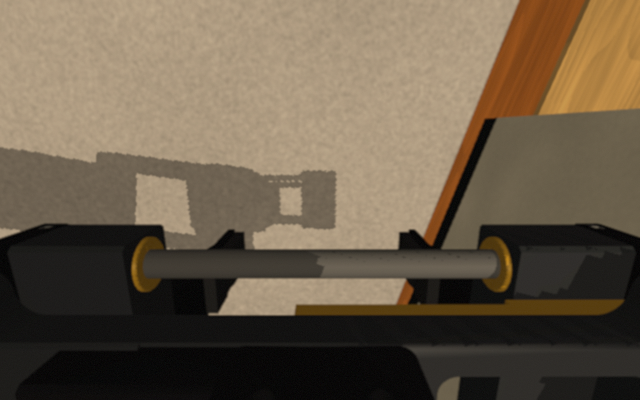

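The top view shows the tray at about (187,219), with the shaker left (149,208), the mill right (193,198), the oil in front (174,228) and the cellar (178,205) between them. Things that could be mistaken for the cellar: the small look-alike at top (161,156) / scene (422,316), and the tray one at scene (423,258). The larger, hemmed-in one is in the tray. The trivet is the disc at top (428,207), and the timer (453,239) is also round. I'll check the crops.

```bash
cat > h.py <<'E'
import numpy as np, cv2
from plant import state, viewer, job
from scipy.spatial.transform import Rotation as Ro
def tool(s):
    return Ro.from_euler('xyz',s["tcp_rot"],degrees=True).as_matrix(), np.array(s["tool_pos"])
def snap(n):
    s=state(); d=viewer.snapshot(n)
    if n=="wrist":
        A,p=tool(s);T=np.eye(4);T[:3,:3]=A;T[:3,3]=p
        M=np.linalg.inv(T@d["tool_from_camera"]); d["R"]=M[:3,:3]; d["t"]=M[:3,3]
    d["D"]=np.array(d["D"],float); return d
def proj(d,X):
    return cv2.projectPoints(np.array(X,float).reshape(-1,3),cv2.Rodrigues(np.array(d["R"]))[0],np.array(d["t"],float),d["mtx"],d["D"])[0].reshape(-1,2)
def ray(d,uv):
    n=cv2.undistortPoints(np.array(uv,float).reshape(-1,1,2),d["mtx"],d["D"]).reshape(-1,2)
    v=np.c_[n,np.ones(len(n))]@d["R"]; return -d["R"].T@d["t"], v
def plane(d,uv,z):
    c,v=ray(d,uv); return c+v*((z-c[2])/v[:,2])[:,None]
def crop(d,name,x0,y0,x1,y1,k):
    cv2.imwrite("pics/"+name,cv2.resize(d["image"][y0:y1,x0:x1,::-1],None,fx=k,fy=k,interpolation=cv2.INTER_CUBIC))
E
python3 - <<'E'
from h import *
d=snap("top");e=snap("scene")
np.save("top.npy",d,allow_pickle=True);np.save("scene.npy",e,allow_pickle=True)
crop(d,"t_tray.png",130,140,250,270,4.6); crop(d,"t_right.png",240,140,480,265,3.3);crop(e,"s_tray.png",360,190,490,330,4.2)
crop(e,"s_right.png",170,120,390,260,3.6)
E
```

```text
(no output)
```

View pics/t_tray.png

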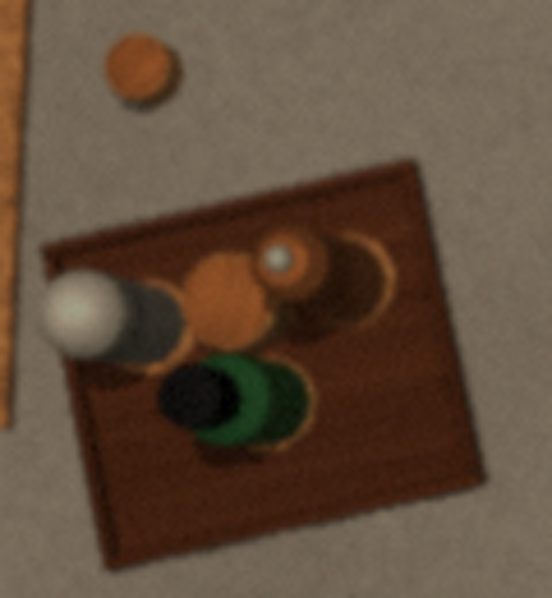

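View pics/t_right.png

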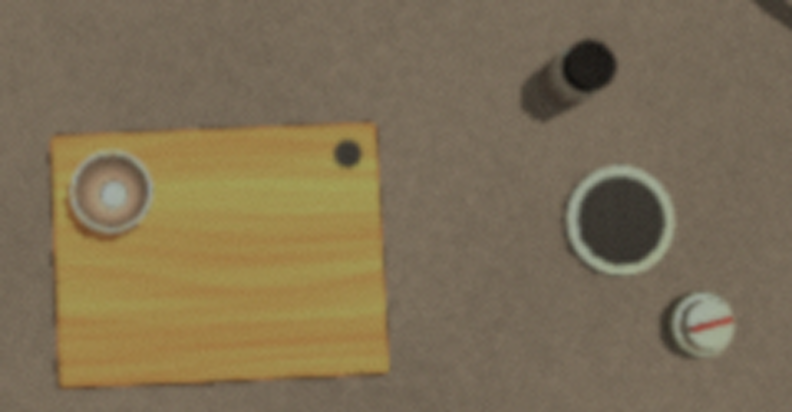

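View pics/s_tray.png

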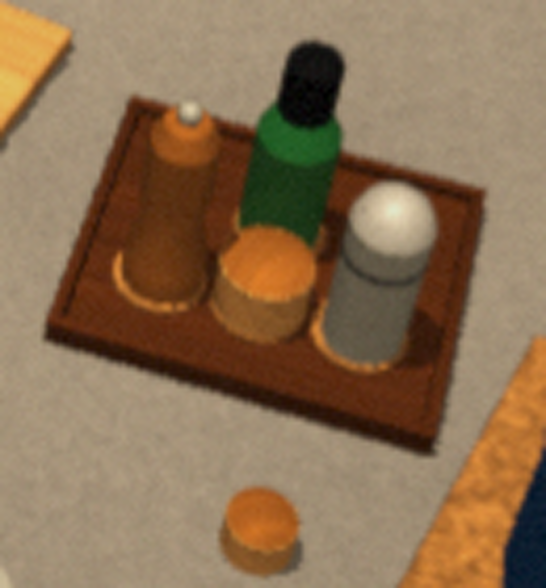

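View pics/s_right.png

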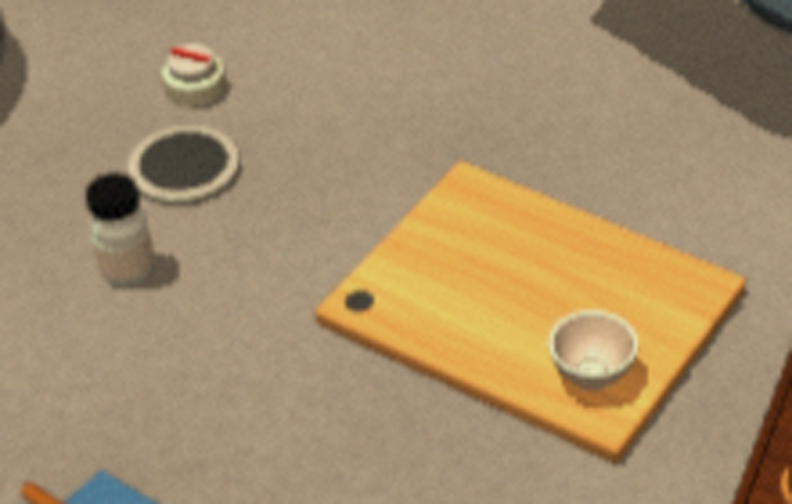

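Run:
```python
from h import *
d=np.load("top.npy",allow_pickle=True).item();e=np.load("scene.npy",allow_pickle=True).item()
def fit(d,uv,loc,z):
    P=plane(d,uv,z)[:,:2]; L=np.array(loc,float)
    pc,lc=P.mean(0),L.mean(0);H=(L-lc).T@(P-pc);a=np.arctan2(H[0,1]-H[1,0],H[0,0]+H[1,1])
    R=np.array([[np.cos(a),-np.sin(a)],[np.sin(a),np.cos(a)]]);t=pc-R@lc
    print(t.round(1),np.degrees(a).round(2),"res",(P-(L@R.T+t)).round(1).tolist())
k=lambda uv,x,y,s:(np.array(uv)+.5)/s+[x-.5,y-.5]
# order: back-left, back-right, front-right, front-left
T=[[95,110],[95,-110],[-95,-110],[-95,110]];B=[[100,130],[100,-130],[-100,-130],[-100,130]]
print("tray top");fit(d,k([(42,245),(413,160),(485,485),(110,568)],130,140,4.6),T,20)
print("tray scene");fit(e,k([(434,440),(47,322),(133,98),(485,190)],360,190,4.2),T,20)
print("board top");fit(d,k([(51,135),(376,124),(388,372),(61,386)],240,140,3.3),B,18)
print("board scene");fit(e,k([(617,456),(318,310),(461,162),(745,285)],170,120,3.6),B,18)
for nm,cam,uv,z in [("triv top",d,k([(620,220)],240,140,3.3),10),("triv sc",e,k([(185,160)],170,120,3.6),10),
 ("bowl top",d,k([(111,193)],240,140,3.3),54),("spice top",d,k([(589,66)],240,140,3.3),85),("timer",d,k([(702,324)],240,140,3.3),30),
 ("shaker",d,k([(84,314)],130,140,4.6),15+105),("cellar",d,k([(229,302)],130,140,4.6),55),("oil cap",d,k([(197,397)],130,140,4.6),158),("mill ball",d,k([(278,259)],130,140,4.6),155),
 ("mill sc",e,k([(190,111)],360,190,4.2),153),("oil sc",e,k([(316,62)],360,190,4.2),158),("cellar sc",e,k([(267,264)],360,190,4.2),55)]:
  print(nm,plane(cam,uv,z).round(1))
```

```text
tray top
[507.9 315.5] 13.4 res [[-0.6, -0.6], [-2.1, 1.6], [0.0, 1.1], [2.6, -2.1]]
tray scene
[511.6 319.8] 13.39 res [[0.2, -1.5], [-1.9, 0.9], [1.3, 2.3], [0.4, -1.7]]
board top
[515.6   5.5] 2.6 res [[-1.3, -1.1], [-2.6, 1.6], [1.8, 2.2], [2.0, -2.7]]
board scene
[520.5  10.3] 1.96 res [[-1.7, -0.0], [-3.9, 2.5], [1.8, -0.3], [3.9, -2.2]]
triv top [[ 544.  -315.8   10. ]]
triv sc [[ 543.8 -315.    10. ]]
bowl top [[559.3  88.2  54. ]]
spice top [[ 654.5 -271.1   85. ]]
timer [[ 460.8 -374.    30. ]]
shaker [[528.7 378.7 120. ]]
cellar [[540.  323.8  55. ]]
oil cap [[486.1 306.1 158. ]]
mill ball [[554.1 268.9 155. ]]
mill sc [[556.  271.3 153. ]]
oil sc [[489.1 312.9 158. ]]
cellar sc [[547.9 328.4  55. ]]
```

Choice confirmed: the cellar is the larger of the two, in the tray. The mill is on the right disc, the oil on the front one and the shaker on the left. First I'll align the tool with the world axes and look at the trivet with the wrist camera on the way.

Request:
{"api": "apply_moves", "payload": {
  "increments": [
    [87,0,0,0,0,0.845,0],
    [87,0,0,0,0,0.845,0],
    [87,-1,0,-1,0,0,0],
    [87,-1,0,-1,0,0,0],
    [87,-1,0,-1,0,0,0],
    [87,-1,0,-1,0,0,0],
    [87,-1,0,-1,0,0,0],
    [87,-1,0,-1,0,0,0],
    [87,-1,0,-1,0,0,0],
    [87,-1,0,-1,0,0,0]
  ]
}}

```text
time_s: 1.5
tool_pos: [382.4, -397.2, 292.3]
tcp_rot: [-90.0, 0.0, 180.0]
wrist_force: [-0.1, -0.1, -0.3]
finger_gap: 87.0
```

Request:
{"api": "apply_moves", "payload": {
  "increments": [
    [87,-1,0,-1,0,0,0],
    [87,-1,0,-1,0,0,0],
    [87,-1,0,-1,0,0,0],
    [87,-1,0,-1,0,0,0],
    [87,-1,0,0,0,0,0],
    [87,-1,0,0,0,0,0],
    [87,-1,0,0,0,0,0],
    [87,0,0,0,0,0,0],
    [87,0,0,0,0,0,0],
    [87,0,0,0,0,0,0]
  ]
}}

```text
time_s: 2.75
tool_pos: [555.7, -298.0, 292.2]
tcp_rot: [-90.0, -0.1, 180.0]
wrist_force: [0.0, 0.6, 0.1]
finger_gap: 87.0
```

Run:
```python
from h import *
s=state();print(s["time_s"],s["tool_pos"],s["tcp_rot"],s["q"].round(0))
d=snap("wrist");np.save("w1.npy",d,allow_pickle=True);crop(d,"w1.png",0,0,640,400,1)
```

```text
2.75 [ 555.69842909 -298.01736029  292.17858101] [-9.00294557e+01 -5.41752703e-02  1.79956634e+02] [-38.  31.  81.  -0.  68.  52.]
```

View pics/w1.png

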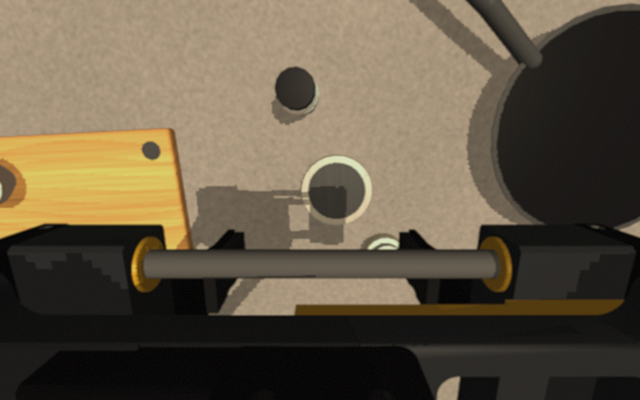

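The wrist view shows the trivet ring centred near (336,189), the spice cap at (295,88) and the timer hidden at (383,243).

Request:
{"api": "apply_moves", "payload": {
  "increments": [
    [60,0,0,-1,0,0,0],
    [60,0,0,-1,0,0,0],
    [60,0,0,-1,0,0,0],
    [60,0,0,-1,0,0,0],
    [60,0,0,-1,0,0,0],
    [60,0,0,-1,0,0,0],
    [60,0,0,-1,0,0,0],
    [60,0,0,-1,0,0,0],
    [60,0,0,-1,0,0,0],
    [60,0,0,-1,0,0,0]
  ]
}}

```text
time_s: 4.05
tool_pos: [556.3, -45.9, 292.4]
tcp_rot: [-90.0, 0.0, -180.0]
wrist_force: [-1.3, 0.2, 0.6]
finger_gap: 59.9
```

Request:
{"api": "apply_moves", "payload": {
  "increments": [
    [60,1,0,-1,0,0,0],
    [60,1,0,-1,0,0,0],
    [60,1,0,-1,0,0,0],
    [60,1,0,-1,0,0,0],
    [60,0.8,0,-1,0,0,0],
    [60,0,0,-1,0,0,0],
    [60,0,0,-1,0,0,0],
    [60,0,0,-1,0,0,0],
    [60,0,0,-1,0,0,0],
    [60,0,0,-1,0,0,0]
  ]
}}

```text
time_s: 5.3
tool_pos: [435.9, 203.7, 292.5]
tcp_rot: [-90.0, 0.0, -180.0]
wrist_force: [-0.1, 0.3, -0.6]
finger_gap: 60.2
```

Request:
{"api": "apply_moves", "payload": {
  "increments": [
    [50,0,0,-1,0,0,0],
    [50,0,0,-1,0,0,0],
    [50,0,0,-1,0,0,0],
    [50,0,0,-1,0,0,0],
    [50,0,0,-0.4,0,0,0],
    [50,0,0,0,0,0,0],
    [50,0,0,0,0,0,0],
    [50,0,0,0,0,0,0],
    [50,0,0,0,0,0,0],
    [50,0,0,0,0,0,0]
  ]
}}

```text
time_s: 6.55
tool_pos: [436.9, 311.6, 292.3]
tcp_rot: [-90.0, 0.0, 180.0]
wrist_force: [-0.9, -0.1, -0.4]
finger_gap: 50.2
```

Run:
```python
from h import *
s=state();print(s["time_s"],s["tool_pos"],s["tcp_rot"],s["q"].round(0))
d=snap("wrist");np.save("w2.npy",d,allow_pickle=True);crop(d,"w2.png",0,0,640,400,1);crop(d,"w2c.png",180,40,480,250,2.6)
```

```text
6.55 [436.89553497 311.62861638 292.31018207] [-9.00000947e+01  1.34483079e-03  1.79955483e+02] [ 24.  23.  95.  -0.  62. 114.]
```

View pics/w2.png

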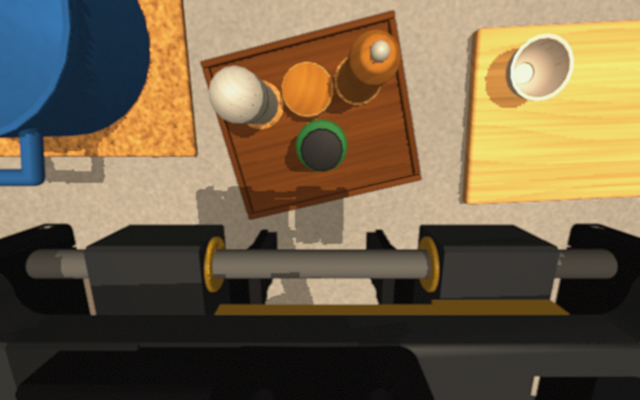

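View pics/w2c.png

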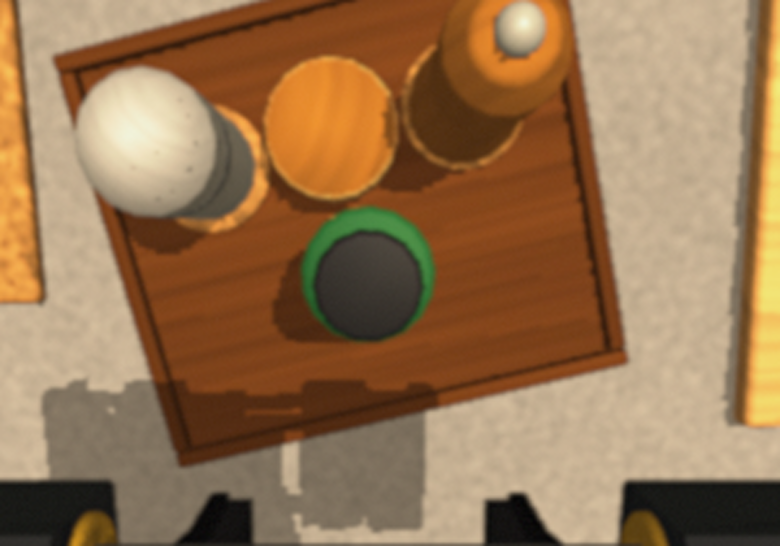

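Run:
```python
from h import *
w=np.load("w2.npy",allow_pickle=True).item();w1=np.load("w1.npy",allow_pickle=True).item()
def fit(d,uv,loc,z):
    P=plane(d,uv,z)[:,:2]; L=np.array(loc,float)
    pc,lc=P.mean(0),L.mean(0);H=(L-lc).T@(P-pc);a=np.arctan2(H[0,1]-H[1,0],H[0,0]+H[1,1])
    R=np.array([[np.cos(a),-np.sin(a)],[np.sin(a),np.cos(a)]]);t=pc-R@lc
    print(t.round(1),np.degrees(a).round(2),"res",(P-(L@R.T+t)).round(1).tolist())
    for n,l in(("F",(-23,0)),("L",(35,58)),("R",(35,-58)),("C",(35,0))): print(n,(R@l+t).round(1))
k=lambda uv,x,y,s:(np.array(uv)+.5)/s+[x-.5,y-.5]
c=lambda u,v:k([(u,v)],180,40,2.6)
fit(w,np.r_[[(203,63),(393,12)],k([(626,360),(182,466)],180,40,2.6)],[[95,110],[95,-110],[-95,-110],[-95,110]],20)
print("oil cap",plane(w,c(368,285),158)); print("oil body",plane(w,c(368,275),100))
print("mill ball",plane(w,c(521,28),154)); print("shaker dome",plane(w,c(148,140),115));print("cellar",plane(w,c(331,126),53))
print("pot edge",plane(w,[[150,60]],100),plane(w,[[150,60]],140))
# trivet ring
im=cv2.cvtColor(w1["image"],cv2.COLOR_RGB2HSV)[140:232,290:385]
m=((im[...,1]<70)&(im[...,2]>170)).astype(np.uint8);cs,_=cv2.findContours(m,0,2);cc=max(cs,key=cv2.contourArea)
el=cv2.fitEllipse(cv2.convexHull(cc));print(el);uv=np.array([el[0]])+[290,140];print("trivet",plane(w1,uv,10))
im=cv2.cvtColor(w1["image"],cv2.COLOR_RGB2GRAY)
print("spice",plane(w1,[[295,88]],85))
```

```text
[510.4 317. ] 13.51 res [[-2.0, -4.2], [-3.2, 2.2], [2.6, 3.3], [2.7, -1.3]]
F [488.1 311.6]
L [530.9 381.6]
R [558.  268.8]
C [544.5 325.2]
oil cap [[489.64535862 311.12156393 158.        ]]
oil body [[489.38912904 311.09833236 100.        ]]
mill ball [[556.9828772  270.28621211 154.        ]]
shaker dome [[532.93695273 381.89229435 115.        ]]
cellar [[544.71039907 325.64693823  53.        ]]
pot edge [[561.97031731 458.73257408 100.        ]] [[553.84998316 437.97948084 140.        ]]
((47.37808609008789, 53.47468185424805), (73.19611358642578, 78.42222595214844), 177.5996856689453)
trivet [[ 543.91616818 -318.69989818   10.        ]]
spice [[ 659.51760313 -274.19206059   85.        ]]
```

Run:
```python
from h import *
d=np.load("top.npy",allow_pickle=True).item();e=np.load("scene.npy",allow_pickle=True).item()
def tri(a,b):
    A=[];B=[]
    c1,v1=ray(d,[a]);c2,v2=ray(e,[b]);M=np.c_[v1[0],-v2[0]];s=np.linalg.lstsq(M,c2-c1,rcond=None)[0]
    return ((c1+s[0]*v1[0]+c2+s[1]*v2[0])/2).round(0)
print("knob",tri((46,176),(553,297)))
for z in(90,110,130): print(z,plane(d,[[100,180],[99,165]],z).round(0).tolist())
crop(d,"pot.png",10,110,140,250,4)
```

```text
knob [598. 606. 166.]
90 [[599.0, 515.0, 90.0], [636.0, 520.0, 90.0]]
110 [[596.0, 504.0, 110.0], [633.0, 509.0, 110.0]]
130 [[593.0, 494.0, 130.0], [629.0, 498.0, 130.0]]
```

Request:
{"api": "apply_moves", "payload": {
  "increments": [
    [50,-1,0,0,0,0,0],
    [50,-1,0.5,0,0,0,0],
    [50,-0.1,1,0,0,0,0],
    [50,0,1,0,0,0,0],
    [50,0,0.5,0,0,0,0],
    [50,0,0.5,0,0,0,0],
    [50,0,0.4,0,0,0,0],
    [50,0,0.17,0,0,0,0],
    [50,0,0,0,0,0,0],
    [50,0,0,0,0,0,0]
  ]
}}

```text
time_s: 7.85
tool_pos: [489.5, 312.1, 191.0]
tcp_rot: [-90.0, 0.1, 180.0]
wrist_force: [-0.1, -0.2, 0.4]
finger_gap: 50.0
```

Run:
```python
from h import *
d=snap("wrist");crop(d,"w3.png",0,0,640,400,1);d=snap("scene");crop(d,"s3.png",360,150,520,330,3)
```

```text
(no output)
```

View pics/w3.png

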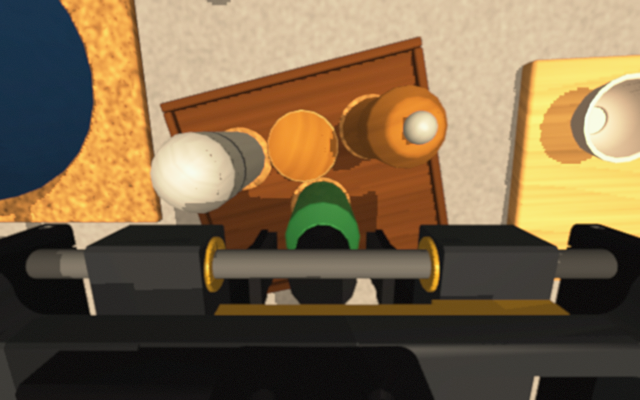

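View pics/s3.png

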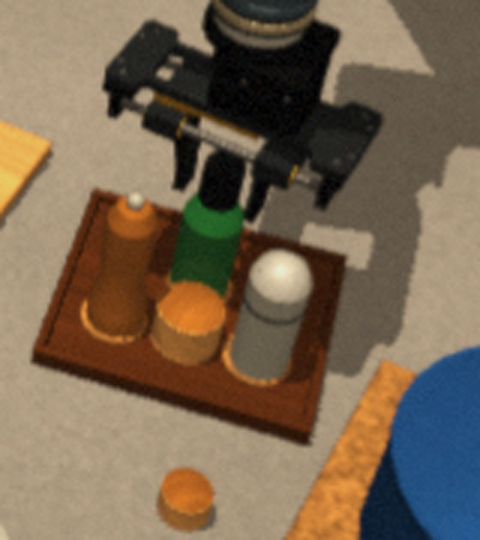

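View pics/pot.png

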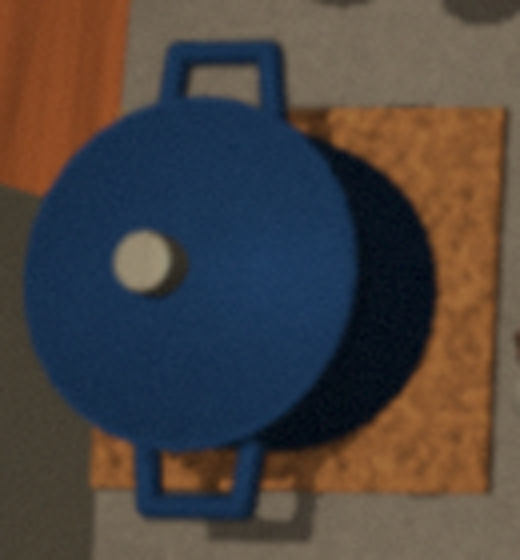

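The wrist view shows the cap between the fingers, centred at about (323,250). The scene view agrees.

Request:
{"api": "apply_moves", "payload": {
  "force": 35,
  "increments": [
    [20,0,0,0.03,0,0,0],
    [20,0,0,0,0,0,0],
    [20,0,0,0,0,0,0],
    [20,0,0,0,0,0,0],
    [20,0,0,0,0,0,0],
    [20,0,-0.2,0,0,0,0],
    [20,0,-0.5,0,0,0,0],
    [20,0,-0.8,0,0,0,0],
    [20,0,-0.8,0,0,0,0],
    [20,0,-0.5,0,0,0,0]
  ]
}}

```text
time_s: 9.2
tool_pos: [489.5, 311.3, 262.0]
tcp_rot: [-90.0, 0.1, 180.0]
wrist_force: [-0.3, 0.1, -3.0]
finger_gap: 31.3
```

Run:
```python
from h import *
s=state();print(s["wrist_force"],s["finger_gap"])
d=snap("wrist");crop(d,"w4.png",0,0,640,400,1)
d=snap("scene");crop(d,"s4.png",360,150,520,330,3)
```

```text
[-0.3317551   0.11463483 -2.9773553 ] 31.28839073238584
```

View pics/s4.png

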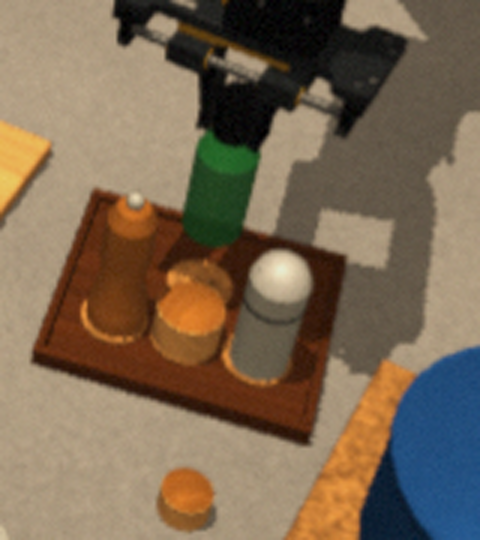

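Request:
{"api": "apply_moves", "payload": {
  "increments": [
    [20,0,0,0.5,0,0,0],
    [20,0,0,1,0,0,0],
    [20,0,0,1,0,0,0],
    [20,0,0,1,0,0,0],
    [20,0,0,1,0,0,0],
    [20,0.25,0,1,0,0,0],
    [20,0.25,0,1,0,0,0],
    [20,0.25,0,1,0,0,0],
    [20,0.23,0,1,0,0,0],
    [20,0,0,1,0,0,0]
  ]
}}

```text
time_s: 10.55
tool_pos: [463.1, 72.4, 259.6]
tcp_rot: [-90.0, -0.2, 180.0]
wrist_force: [0.0, 0.3, -2.6]
finger_gap: 31.1
```

Request:
{"api": "apply_moves", "payload": {
  "increments": [
    [20,0,0,1,0,0,0],
    [20,0,0,1,0,0,0],
    [20,0,0,1,0,0,0],
    [20,0,0.4,0.8,0,0,0],
    [20,0,0.7,0.5,0,0,0],
    [20,0,0.7,0,0,0,0],
    [20,0,0.4,0,0,0,0],
    [20,0,0.3,0,0,0,0],
    [20,0,0.12,0,0,0,0],
    [20,0,0,0,0,0,0]
  ]
}}

```text
time_s: 11.8
tool_pos: [464.8, -33.7, 195.1]
tcp_rot: [-90.0, 0.0, -180.0]
wrist_force: [-0.6, 0.0, -3.2]
finger_gap: 31.1
```

Run:
```python
from h import *
s=state();print(s["tool_pos"],s["wrist_force"],s["finger_gap"])
d=snap("wrist");crop(d,"w5.png",0,0,640,400,1)
d=snap("scene");crop(d,"s5.png",240,90,440,260,3.5)
```

```text
[464.80836289 -33.70866147 195.07515355] [-0.57474199  0.01603762 -3.17414307] 31.12927436446402
```

View pics/s5.png

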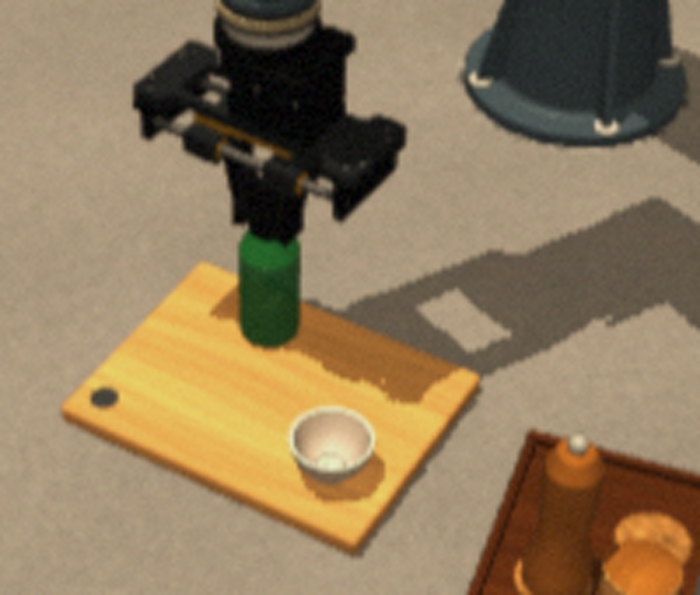

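Request:
{"api": "apply_moves", "payload": {
  "increments": [
    [20,0,0.05,0,0,0,0],
    [50,0,0,0,0,0,0],
    [50,0,0,0,0,0,0],
    [50,0,0,0,0,0,0],
    [50,0,-0.5,0,0,0,0],
    [60,0,-1,0,0,0,0],
    [60,0,-1,0,0,0,0],
    [60,0,-0.5,-0.5,0,0,0],
    [60,0,0,-1,0,0,0],
    [60,0,0,-1,0,0,0]
  ]
}}

```text
time_s: 13.15
tool_pos: [464.4, 29.9, 269.2]
tcp_rot: [-90.0, 0.0, 180.0]
wrist_force: [0.4, -0.0, 0.2]
finger_gap: 59.7
```

Request:
{"api": "apply_moves", "payload": {
  "increments": [
    [60,0,0,-1,0,0,0],
    [60,0,0,-1,0,0,0],
    [60,0,0,-1,0,0,0],
    [60,0,0,-1,0,0,0],
    [60,0,0,-1,0,0,0],
    [60,0,0,-1,0,0,0],
    [60,-0.8,0,-1,0,0,0],
    [60,-0.8,0,-1,0,0,0],
    [60,-0.4,0,-1,0,0,0],
    [60,0,0,-0.5,0,0,0]
  ]
}}

```text
time_s: 14.4
tool_pos: [514.6, 267.8, 268.6]
tcp_rot: [-90.0, -0.0, -179.9]
wrist_force: [0.1, 0.8, -0.1]
finger_gap: 60.0
```

Run:
```python
from h import *
s=state();print(s["time_s"],s["tool_pos"],s["wrist_force"],s["finger_gap"])
d=snap("wrist");np.save("w6.npy",d,allow_pickle=True);crop(d,"w6.png",0,0,640,400,1)
d=snap("scene");crop(d,"s6.png",240,90,440,260,3.5)
```

```text
14.4 [514.57590514 267.81392858 268.60592127] [ 0.12950971  0.83938001 -0.09362592] 60.046748259772684
```

View pics/w6.png

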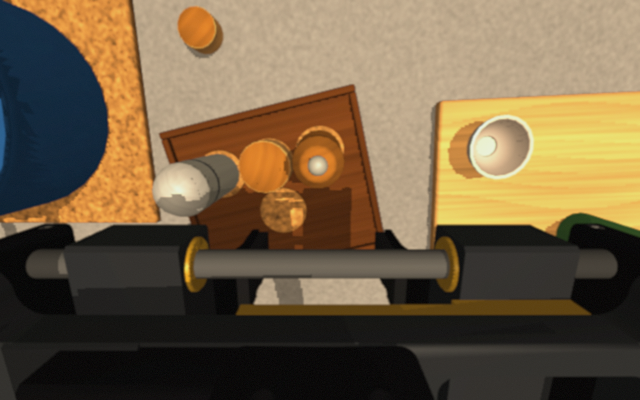

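View pics/s6.png

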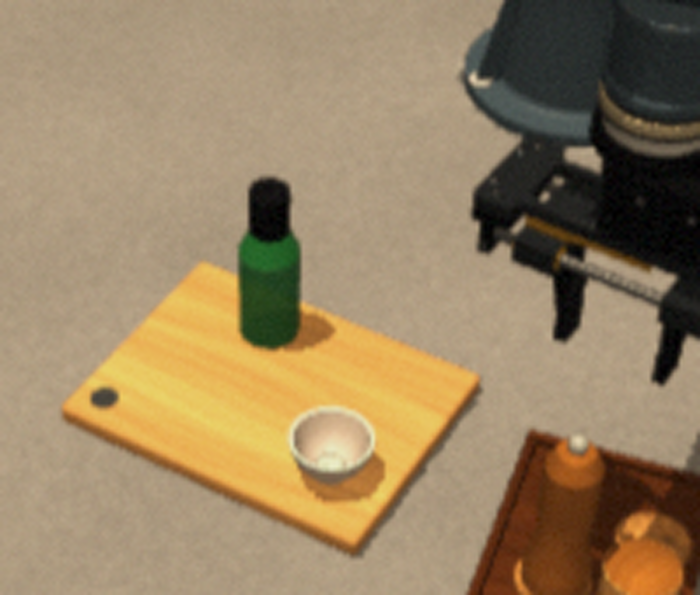

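The oil stands upright on the board. In the wrist view the mill ball is at about (318,165), and the empty front disc is at (283,211).

Run:
```python
from h import *
w=np.load("w6.npy",allow_pickle=True).item()
print("ball",plane(w,[[317.5,165.5]],154),"F disc",plane(w,[[283.5,211.5]],15),"cellar",plane(w,[[265,166]],53))
crop(w,"w6c.png",140,70,400,240,3)
```

```text
ball [[557.73350702 269.94533082 154.        ]] F disc [[487.28715966 311.70104291  15.        ]] cellar [[545.31580728 324.18012503  53.        ]]
```

View pics/w6c.png

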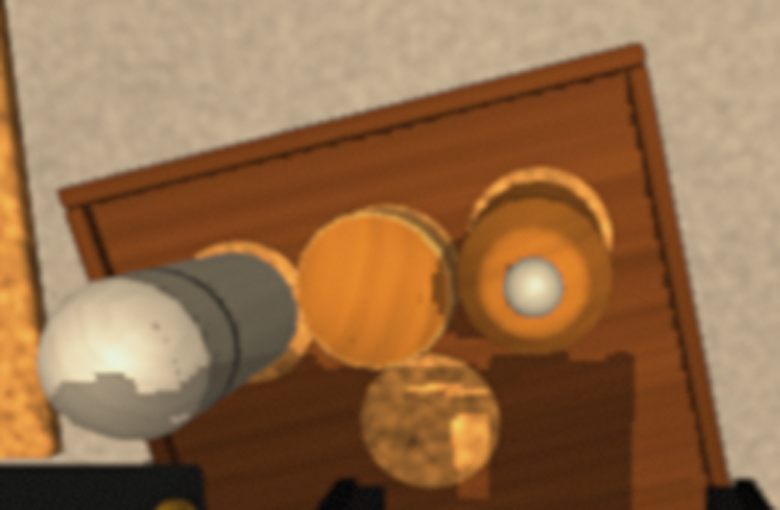

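Request:
{"api": "apply_moves", "payload": {
  "increments": [
    [60,-1,0,-0.08,0,0,0],
    [60,-0.71,0,0,0,0,0],
    [60,0,0,0,0,0,0],
    [60,0,0.6,0,0,0,0],
    [60,0,1,0,0,0,0],
    [60,0,1,0,0,0,0],
    [60,0,0.8,0,0,0,0],
    [60,0,0.5,0,0,0,0],
    [60,0,0.2,0,0,0,0],
    [60,0,0,0,0,0,0]
  ]
}}

```text
time_s: 15.75
tool_pos: [557.3, 268.1, 166.2]
tcp_rot: [-90.0, -0.0, 180.0]
wrist_force: [0.2, -0.3, -0.2]
finger_gap: 60.4
```

Run:
```python
from h import *
s=state();print(s["time_s"],s["tool_pos"],s["wrist_force"],s["finger_gap"])
d=snap("wrist");crop(d,"w7.png",0,0,640,400,1)
```

```text
15.75 [557.33130319 268.14847323 166.18524935] [ 0.23593012 -0.28582356 -0.1942346 ] 60.350689283672466
```

View pics/w7.png

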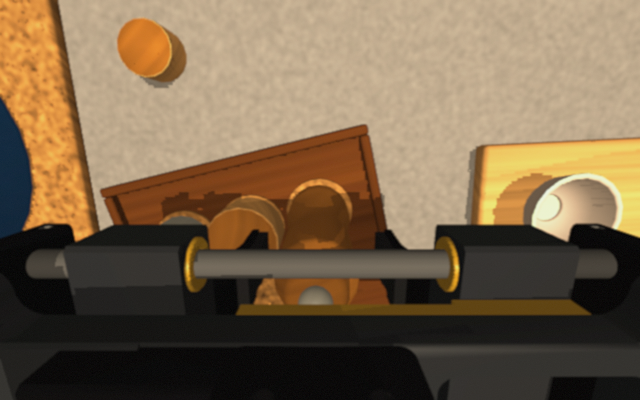

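The ball sits at (316,296), slightly left of centre (321), so I'll nudge +y and grip.

Request:
{"api": "apply_moves", "payload": {
  "force": 35,
  "increments": [
    [60,0,0,-0.07,0,0,0],
    [25,0,0,0,0,0,0],
    [25,0,0,0,0,0,0],
    [25,0,0,0,0,0,0],
    [25,0,0,0,0,0,0],
    [25,0,-0.2,0,0,0,0],
    [25,0,-0.6,0,0,0,0],
    [25,0,-1,0,0,0,0],
    [25,0,-1,0,0,0,0],
    [25,0,-0.4,0,0,0,0]
  ]
}}

```text
time_s: 17.05
tool_pos: [558.3, 270.2, 248.7]
tcp_rot: [-90.1, 0.2, 180.0]
wrist_force: [0.5, -0.0, -1.8]
finger_gap: 38.7
```

Run:
```python
from h import *
s=state();print(s["time_s"],s["tool_pos"],s["wrist_force"],s["finger_gap"])
d=snap("scene");crop(d,"s7.png",360,130,520,330,2.9)
```

```text
17.05 [558.33019399 270.16035302 248.67449996] [ 0.51253253 -0.03186422 -1.77440488] 38.681596481112194
```

View pics/s7.png

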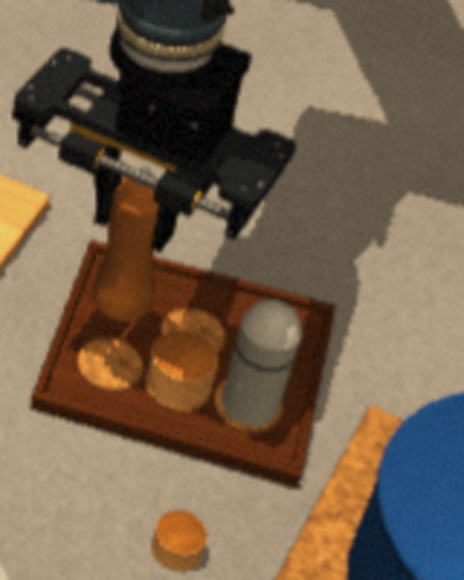

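Request:
{"api": "apply_moves", "payload": {
  "increments": [
    [25,0.3,0,0.5,0,0,0],
    [25,0.5,0,1,0,0,0],
    [25,0.5,0,1,0,0,0],
    [25,0.5,0,1,0,0,0],
    [25,0.5,0,1,0,0,0],
    [25,0.5,0,1,0,0,0],
    [25,0.5,0,1,0,0,0],
    [25,0.5,0,1,0,0,0],
    [25,0.1,0.3,0.34,0,0,0],
    [25,0,0.6,0,0,0,0]
  ]
}}

```text
time_s: 18.35
tool_pos: [459.6, 73.2, 223.2]
tcp_rot: [-90.0, 0.0, 179.9]
wrist_force: [0.4, -0.2, -2.7]
finger_gap: 38.6
```

Request:
{"api": "apply_moves", "payload": {
  "increments": [
    [25,0,0.9,0,0,0,0],
    [25,0,0.7,0,0,0,0],
    [25,0,0.4,0,0,0,0],
    [25,0,0.2,0,0,0,0],
    [25,0,0.08,0,0,0,0],
    [25,0,0,0,0,0,0],
    [60,0,0,0,0,0,0],
    [60,0,0,0,0,0,0],
    [60,0,0,0,0,0,0],
    [60,0,0,0,0,0,0]
  ]
}}

```text
time_s: 19.6
tool_pos: [460.0, 73.9, 166.5]
tcp_rot: [-90.0, -0.0, 180.0]
wrist_force: [0.1, 0.1, 0.0]
finger_gap: 58.9
```

Run:
```python
from h import *
s=state();print(s["time_s"],s["tool_pos"],s["wrist_force"],s["finger_gap"])
d=snap("wrist");crop(d,"w8.png",0,0,640,400,1)
d=snap("scene");crop(d,"s8.png",240,90,440,260,3.5)
```

```text
19.6 [460.00901821  73.92408934 166.53596682] [0.0515559  0.12125462 0.02233449] 58.91827070600353
```

View pics/s8.png

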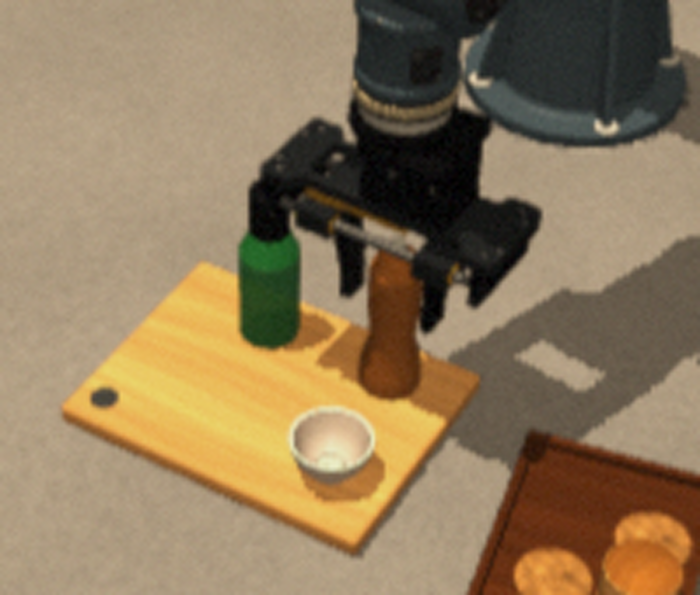

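Request:
{"api": "apply_moves", "payload": {
  "increments": [
    [60,0,-0.4,0,0,0,0],
    [60,0,-1,0,0,0,0],
    [65,0,-1,0,0,0,0],
    [65,0,-1,-0.3,0,0,0],
    [65,0,-0.6,-1,0,0,0],
    [65,0,0,-1,0,0,0],
    [65,0,0,-1,0,0,0],
    [65,0,0,-1,0,0,0],
    [65,0,0,-1,0,0,0],
    [65,0,0,-1,0,0,0]
  ]
}}

```text
time_s: 20.95
tool_pos: [459.8, 232.3, 267.4]
tcp_rot: [-90.0, 0.0, 180.0]
wrist_force: [-1.1, -0.7, -0.3]
finger_gap: 64.8
```

Request:
{"api": "apply_moves", "payload": {
  "increments": [
    [65,-0.4,0,-1,0,0,0],
    [65,-0.4,0,-1,0,0,0],
    [65,-0.4,0,-1,0,0,0],
    [65,0,0,-1,0,0,0],
    [65,0,0,-1,0,0,0],
    [65,0,0,-1,0,0,0],
    [65,0,0,0,0,0,0],
    [65,0,0,0,0,0,0],
    [65,0,0,0,0,0,0],
    [65,0,0,0,0,0,0]
  ]
}}

```text
time_s: 22.2
tool_pos: [490.1, 380.7, 266.9]
tcp_rot: [-90.0, -0.0, 179.9]
wrist_force: [-0.5, -0.5, -0.3]
finger_gap: 65.0
```

Run:
```python
from h import *
s=state();print(s["time_s"],s["tool_pos"],s["wrist_force"],s["finger_gap"])
d=snap("wrist");np.save("w9.npy",d,allow_pickle=True);crop(d,"w9.png",0,0,640,400,1)
d=snap("scene");crop(d,"s9.png",240,90,480,330,2.4)
```

```text
22.2 [490.14351629 380.69460623 266.86229837] [-0.5190262  -0.46115462 -0.34860826] 65.02804530473892
```

View pics/w9.png

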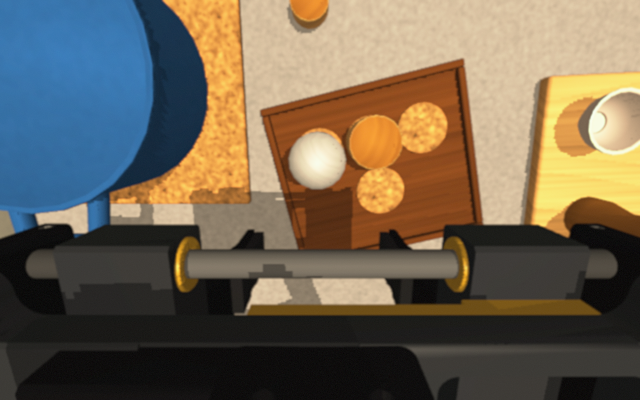

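View pics/s9.png

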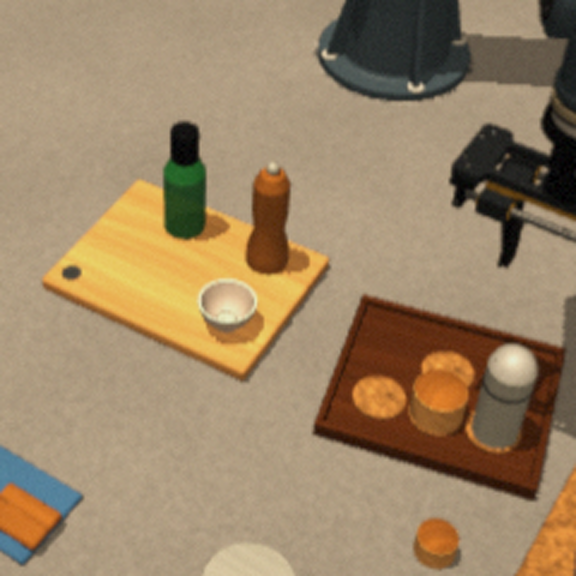

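Run:
```python
from h import *
w=np.load("w9.npy",allow_pickle=True).item()
print("shaker",plane(w,[[317,160]],113),plane(w,[[317,160]],120),"R",plane(w,[[422,127.5]],15),"F",plane(w,[[380.5,190]],15),"cellar",plane(w,[[375,142]],51))
crop(w,"w9c.png",250,50,490,240,3)
```

```text
shaker [[533.13565751 383.54004571 113.        ]] [[533.82954233 383.44696278 120.        ]] R [[558.78626814 269.57069604  15.        ]] F [[489.02036728 311.86657667  15.        ]] cellar [[544.71400537 326.73169671  51.        ]]
```

View pics/w9c.png

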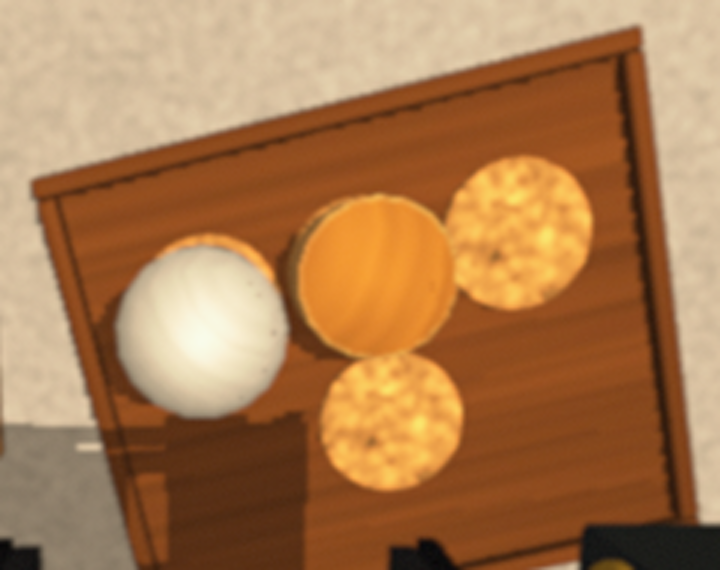

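Request:
{"api": "apply_moves", "payload": {
  "increments": [
    [65,-1,0,-0.07,0,0,0],
    [65,-0.7,0,0,0,0,0],
    [65,0,0.5,0,0,0,0],
    [65,0,1,0,0,0,0],
    [65,0,1,0,0,0,0],
    [65,0,1,0,0,0,0],
    [65,0,0.8,0,0,0,0],
    [65,0,0.4,0,0,0,0],
    [65,0,0.05,0,0,0,0],
    [65,0,0,0,0,0,0]
  ]
}}

```text
time_s: 23.55
tool_pos: [532.7, 383.4, 148.6]
tcp_rot: [-90.0, 0.0, 180.0]
wrist_force: [1.0, -0.9, 0.1]
finger_gap: 64.8
```

Run:
```python
from h import *
s=state();print(s["time_s"],s["tool_pos"],s["wrist_force"],s["finger_gap"])
d=snap("wrist");crop(d,"w10.png",0,0,640,400,1)
```

```text
23.55 [532.67169624 383.38844395 148.55894708] [ 1.02611866 -0.85505105  0.13841453] 64.80936085659351
```

View pics/w10.png

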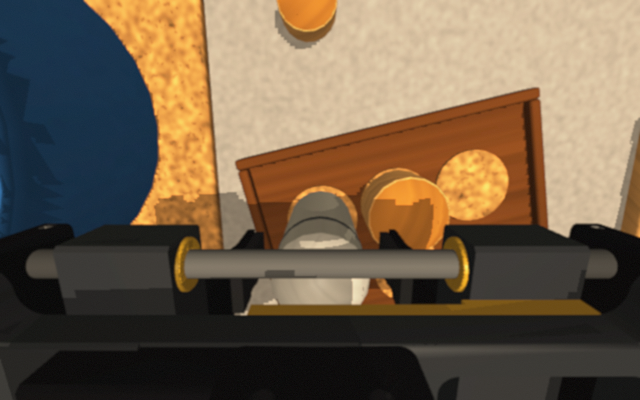

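The shaker is centred between the fingers at column 321, so I'll grip it.

Request:
{"api": "apply_moves", "payload": {
  "force": 35,
  "increments": [
    [32,0,0,0,0,0,0],
    [32,0,0,0,0,0,0],
    [32,0,0,0,0,0,0],
    [32,0,0,0,0,0,0],
    [32,0,-0.2,0,0,0,0],
    [32,0,-0.6,0,0,0,0],
    [32,0,-1,0,0,0,0],
    [32,0,-1,0,0,0,0],
    [32,0,-0.6,0,0,0,0],
    [32,0,0,0,0,0,0]
  ]
}}

```text
time_s: 24.85
tool_pos: [533.1, 383.5, 234.7]
tcp_rot: [-90.1, 0.2, 180.0]
wrist_force: [0.2, 0.3, -1.2]
finger_gap: 45.5
```

Run:
```python
from h import *
s=state();print(s["time_s"],s["tool_pos"],s["wrist_force"],s["finger_gap"])
d=snap("scene");crop(d,"s11.png",240,90,480,330,2.4)
```

```text
24.85 [533.14634352 383.49245911 234.74694701] [ 0.21974707  0.27467216 -1.23360429] 45.52192760448836
```

View pics/s11.png

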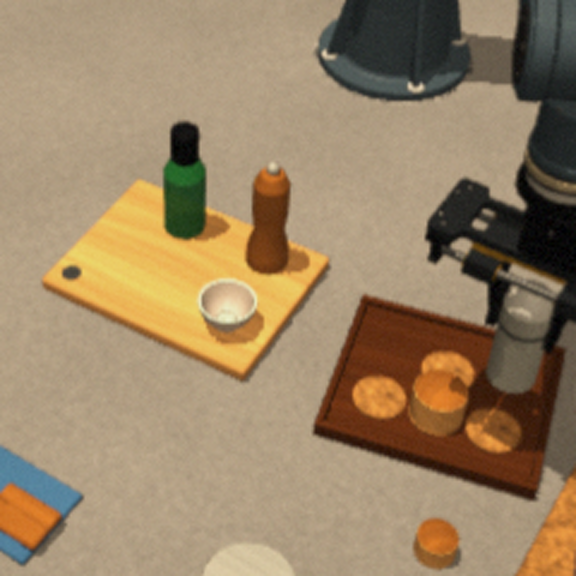

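Request:
{"api": "apply_moves", "payload": {
  "increments": [
    [32,0,0,0.5,0,0,0],
    [32,-0.4,0,1,0,0,0],
    [32,-0.4,0,1,0,0,0],
    [32,-0.48,0,1,0,0,0],
    [32,0,0,1,0,0,0],
    [32,0,0,1,0,0,0],
    [32,0,0,1,0,0,0],
    [32,0,0,1,0,0,0],
    [32,0,0,1,0,0,0],
    [32,0,0,1,0,0,0]
  ]
}}

```text
time_s: 26.15
tool_pos: [563.5, 144.0, 231.8]
tcp_rot: [-90.0, -0.2, 180.0]
wrist_force: [0.5, -0.8, -0.9]
finger_gap: 45.4
```

Request:
{"api": "apply_moves", "payload": {
  "increments": [
    [32,0,0,1,0,0,0],
    [32,0,0,1,0,0,0],
    [32,0,0,1,0,0,0],
    [32,0,0,1,0,0,0],
    [32,0,0,1,0,0,0],
    [32,0,0,1,0,0,0],
    [32,0,0,1,0,0,0],
    [32,0,0,0.84,0,0,0],
    [32,0,0.3,0,0,0,0],
    [32,0,0.6,0,0,0,0]
  ]
}}

```text
time_s: 27.4
tool_pos: [564.3, -50.0, 209.9]
tcp_rot: [-90.0, 0.0, 180.0]
wrist_force: [0.4, -0.3, -1.9]
finger_gap: 45.6
```

Request:
{"api": "apply_moves", "payload": {
  "increments": [
    [32,0,0.9,0,0,0,0],
    [32,0,0.7,0,0,0,0],
    [32,0,0.4,0,0,0,0],
    [32,0,0.2,0,0,0,0],
    [32,0,0.16,0,0,0,0],
    [32,0,0,0,0,0,0],
    [65,0,0,0,0,0,0],
    [65,0,0,0,0,0,0],
    [65,0,0,0,0,0,0],
    [65,0,0,0,0,0,0]
  ]
}}

```text
time_s: 28.65
tool_pos: [564.6, -50.4, 151.7]
tcp_rot: [-90.0, 0.0, 180.0]
wrist_force: [0.1, 0.2, 1.0]
finger_gap: 64.7
```

Run:
```python
from h import *
s=state();print(s["time_s"],s["tool_pos"],s["wrist_force"],s["finger_gap"])
d=snap("scene");crop(d,"s12.png",240,90,480,330,2.4)
```

```text
28.65 [564.55053768 -50.4082394  151.68594747] [0.10918034 0.15670755 1.03988744] 64.67973614202648
```

View pics/s12.png

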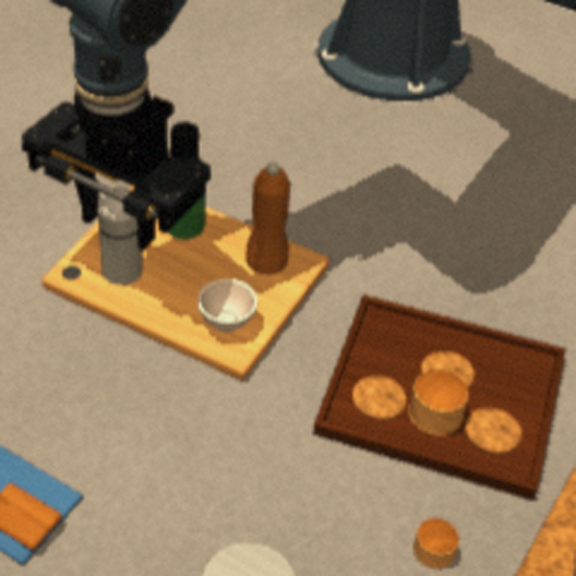

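Request:
{"api": "apply_moves", "payload": {
  "increments": [
    [65,0,-0.5,0,0,0,0],
    [65,0,-1,0,0,0,0],
    [65,0,-1,0,0,0,0],
    [80,0,-1,-0.5,0,0,0],
    [80,0,-0.2,-1,0,0,0],
    [80,0,0,-1,0,0,0],
    [80,0,0,-1,0,0,0],
    [80,0,0,-1,0,0,0],
    [80,0,0,-1,0,0,0],
    [80,0,0,-1,0,0,0]
  ]
}}

```text
time_s: 29.95
tool_pos: [564.5, 113.0, 245.0]
tcp_rot: [-90.0, 0.1, 180.0]
wrist_force: [0.2, 0.1, 0.6]
finger_gap: 80.0
```

Request:
{"api": "apply_moves", "payload": {
  "increments": [
    [80,0.4,0,-1,0,0,0],
    [80,0.4,0,-1,0,0,0],
    [80,0.4,0,-1,0,0,0],
    [80,0.4,0,-1,0,0,0],
    [80,0.4,0,-1,0,0,0],
    [80,0.4,0,-1,0,0,0],
    [80,0,0,-1,0,0,0],
    [80,0,0,-1,0,0,0],
    [80,0,0,-0.5,0,0,0],
    [80,0,0,0,0,0,0]
  ]
}}

```text
time_s: 31.2
tool_pos: [504.4, 325.1, 244.4]
tcp_rot: [-90.0, 0.0, -179.9]
wrist_force: [0.2, -0.6, -0.0]
finger_gap: 79.8
```

Run:
```python
from h import *
s=state();print(s["time_s"],s["tool_pos"],s["wrist_force"],s["finger_gap"])
d=snap("wrist");np.save("w13.npy",d,allow_pickle=True);crop(d,"w13.png",0,0,640,400,1);crop(d,"w13c.png",200,50,440,240,3)
d=snap("scene");crop(d,"s13.png",240,90,480,330,2.4)
```

```text
31.2 [504.418983   325.11086778 244.35942789] [ 0.22985353 -0.62111674 -0.02364811] 79.75633438489803
```

View pics/w13.png

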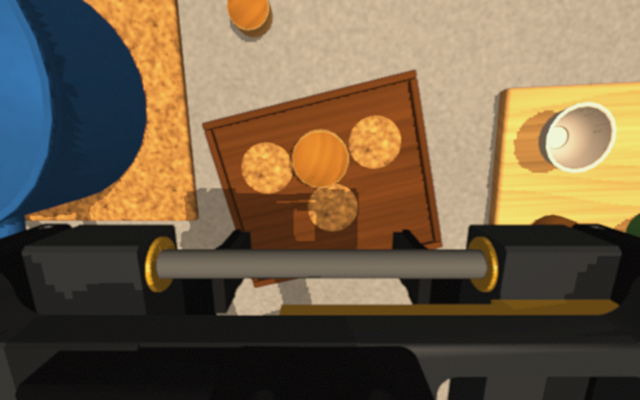

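View pics/w13c.png

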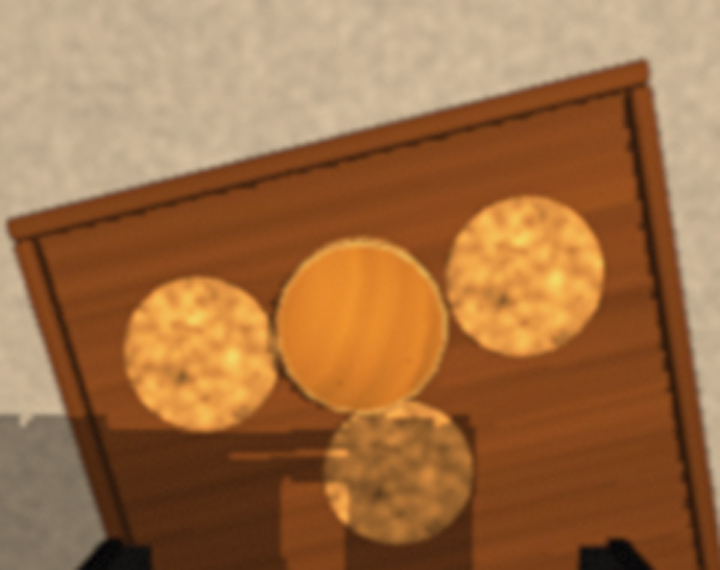

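View pics/s13.png

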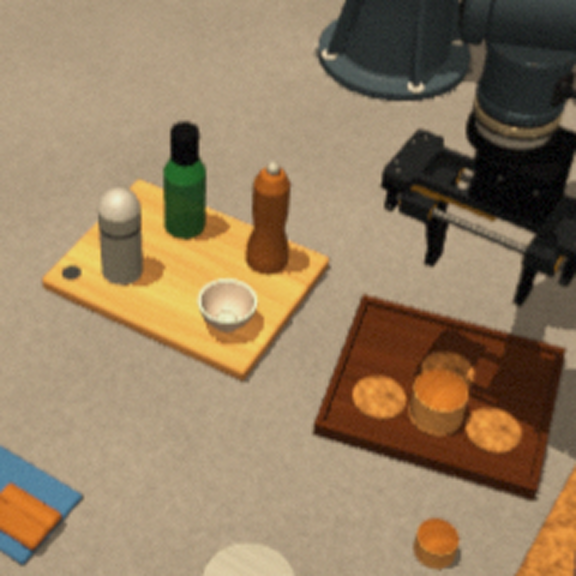

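All three stand upright on the board. The discs are clearly visible in the crop: L (201,354), R (525,275), F (399,472), with the cellar lid at (362,325).

Run:
```python
from h import *
w=np.load("w13.npy",allow_pickle=True).item()
c=lambda u,v:(np.array([[u,v]])+.5)/3+[199.5,49.5]
for n,u,v,z in (("L",201,354,15),("R",525,275,15),("F",399,472,15),("cellar",362,325,52)): print(n,plane(w,c(u,v),z).round(1))
```

```text
L [[531.9 382.3  15. ]]
R [[559.4 269.3  15. ]]
F [[489.1 312.1  15. ]]
cellar [[545.6 325.5  52. ]]
```

Request:
{"api": "apply_moves", "payload": {
  "increments": [
    [80,-1,0,-0.02,0,0,0],
    [80,-0.64,0.3,0,0,0,0],
    [80,0,0.8,0,0,0,0],
    [80,0,1,0,0,0,0],
    [80,0,1,0,0,0,0],
    [80,0,1,0,0,0,0],
    [80,0,0.9,0,0,0,0],
    [80,0,0.7,0,0,0,0],
    [80,0,0.4,0,0,0,0],
    [80,0,0,0,0,0,0]
  ]
}}

```text
time_s: 32.55
tool_pos: [545.3, 324.9, 90.8]
tcp_rot: [-90.0, -0.1, 180.0]
wrist_force: [-0.3, 0.3, 0.9]
finger_gap: 80.2
```

Run:
```python
from h import *
s=state();print(s["time_s"],s["tool_pos"],s["wrist_force"],s["finger_gap"])
d=snap("wrist");crop(d,"w14.png",0,0,640,400,1)
d=snap("scene");crop(d,"s14.png",360,130,520,330,2.9)
```

```text
32.55 [545.29027647 324.8875663   90.78933528] [-0.26092249  0.29161872  0.88076419] 80.21798268253406
```

View pics/w14.png

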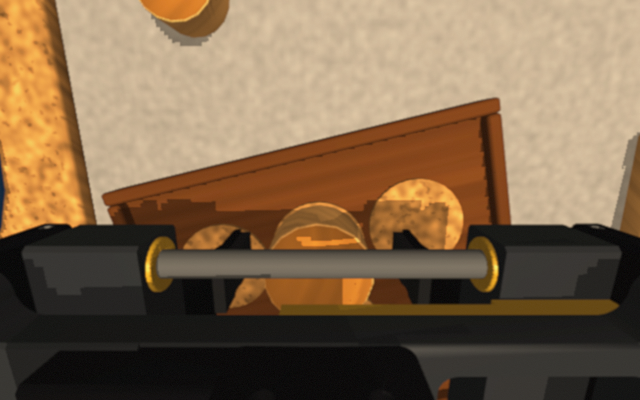

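View pics/s14.png

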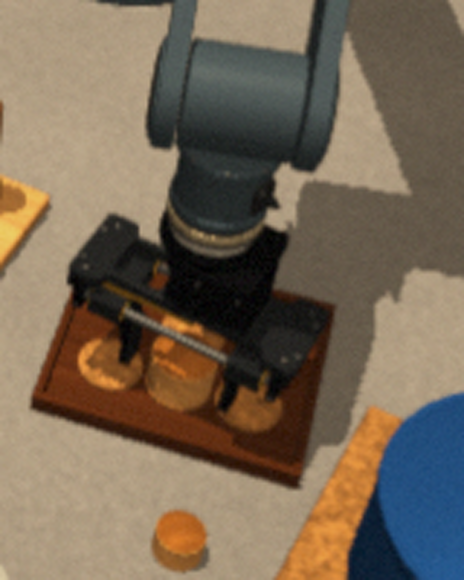

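Request:
{"api": "apply_moves", "payload": {
  "force": 35,
  "increments": [
    [40,0,0,0,0,0,0],
    [40,0,0,0,0,0,0],
    [40,0,0,0,0,0,0],
    [40,0,0,0,0,0,0],
    [40,0,-0.2,0,0,0,0],
    [40,0,-0.6,0,0,0,0],
    [40,0,-1,0,0,0,0],
    [40,0,-1,0,0,0,0],
    [40,0,-1,0,0,0,0],
    [40,0,-1,0,0,0,0]
  ]
}}

```text
time_s: 33.9
tool_pos: [545.4, 325.1, 213.2]
tcp_rot: [-90.0, 0.0, 180.0]
wrist_force: [0.0, 0.3, -0.4]
finger_gap: 53.1
```

Run:
```python
from h import *
s=state();print(s["time_s"],s["tool_pos"],s["wrist_force"],s["finger_gap"])
d=snap("scene");crop(d,"s15.png",360,130,520,330,2.9)
```

```text
33.9 [545.40370712 325.10350258 213.24904344] [ 0.0357172   0.26362946 -0.42306189] 53.08707537595116
```

View pics/s15.png

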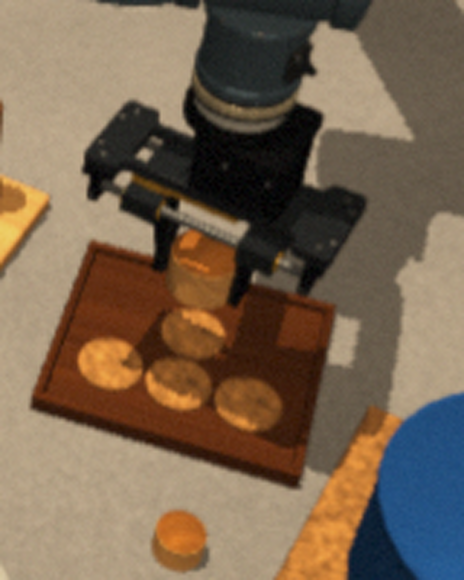

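Request:
{"api": "apply_moves", "payload": {
  "increments": [
    [40,0,-1,0.5,0,0,0],
    [40,0,-1,1,0,0,0],
    [40,0,-0.3,1,0,0,0],
    [40,0,0,1,0,0,0],
    [40,0,0,1,0,0,0],
    [40,0,0,1,0,0,0],
    [40,0,0,1,0,0,0],
    [40,0,0,1,0,0,0],
    [40,0,0,1,0,0,0],
    [40,0,0,1,0,0,0]
  ]
}}

```text
time_s: 35.2
tool_pos: [545.2, 86.9, 269.2]
tcp_rot: [-90.0, 0.0, 180.0]
wrist_force: [-0.1, -0.3, -1.3]
finger_gap: 53.3
```

Request:
{"api": "apply_moves", "payload": {
  "increments": [
    [40,0,0,1,0,0,0],
    [40,0,0,1,0,0,0],
    [40,0,0,1,0,0,0],
    [40,0,0,1,0,0,0],
    [40,0,0,1,0,0,0],
    [40,0,0,1,0,0,0],
    [40,0,0,1,0,0,0],
    [40,0,0,1,0,0,0],
    [40,0,0,1,0,0,0],
    [40,0,0,1,0,0,0]
  ]
}}

```text
time_s: 36.45
tool_pos: [545.1, -163.1, 269.1]
tcp_rot: [-90.0, 0.0, 180.0]
wrist_force: [0.3, 0.3, -0.9]
finger_gap: 53.2
```

Request:
{"api": "apply_moves", "payload": {
  "increments": [
    [40,0.5,0,1,0,0,0],
    [40,0.5,0,1,0,0,0],
    [40,0.5,0,1,0,0,0],
    [40,0.5,0,1,0,0,0],
    [40,0,0,1,0,0,0],
    [40,0,0,1,0,0,0],
    [40,0,0,0.2,0,0,0],
    [40,0,0,0,0,0,0],
    [40,0,0,0,0,0,0],
    [40,0,0,0,0,0,0]
  ]
}}

```text
time_s: 37.7
tool_pos: [495.5, -316.4, 269.0]
tcp_rot: [-90.0, -0.0, -179.9]
wrist_force: [-0.5, 0.3, -1.6]
finger_gap: 53.3
```

Run:
```python
from h import *
s=state();print(s["time_s"],s["tool_pos"],s["wrist_force"],s["finger_gap"])
d=snap("wrist");np.save("w16.npy",d,allow_pickle=True);crop(d,"w16.png",0,0,640,400,1);crop(d,"w16c.png",220,40,440,240,3)
```

```text
37.7 [ 495.5307887  -316.39014209  268.98182624] [-0.52363014  0.29852155 -1.60848288] 53.33702931340966
```

View pics/w16.png

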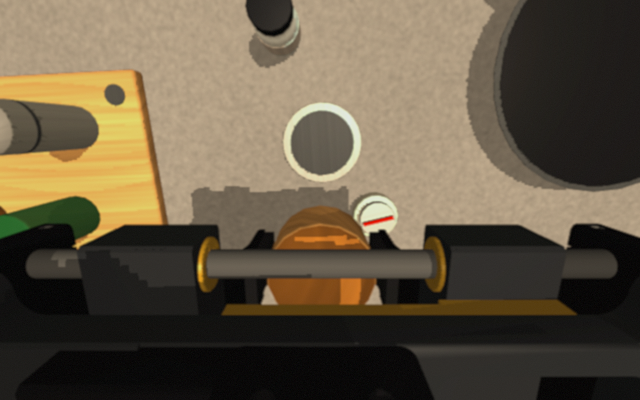

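View pics/w16c.png

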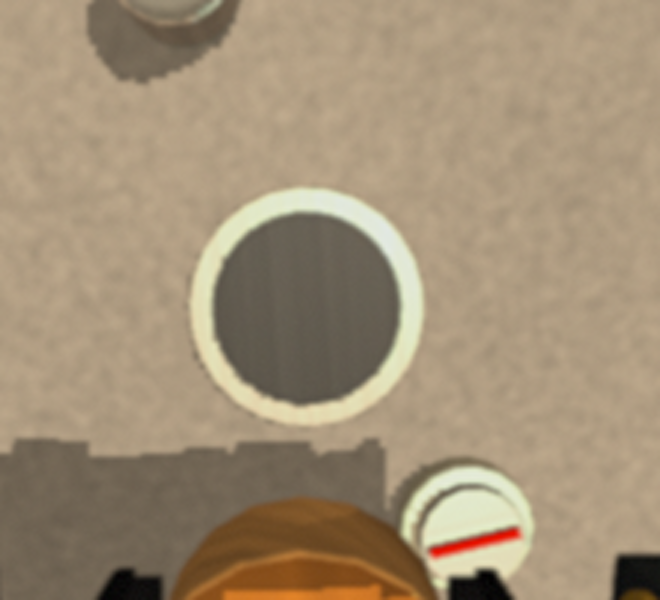

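Run:
```python
from h import *
w=np.load("w16.npy",allow_pickle=True).item()
h=cv2.cvtColor(w["image"],cv2.COLOR_RGB2HSV)[90:192,270:372]
m=((h[...,1]<60)&(h[...,2]>185)).astype(np.uint8);cs,_=cv2.findContours(m,0,2);c=max(cs,key=cv2.contourArea)
P=plane(w,c.reshape(-1,2)+[270,90],10)[:,:2].astype(np.float32)
print(cv2.minEnclosingCircle(P),cv2.fitEllipse(P))
print("crop centre",plane(w,[[307/3+220-.33,306.5/3+40-.33]],10),"timer",plane(w,[[376,215]],39),"cellar edges")
```

```text
((548.33837890625, -317.9855041503906), 44.07944869995117) ((547.6541748046875, -317.9848937988281), (81.33623504638672, 82.1065673828125), 3.7078442573547363)
crop centre [[ 548.50024283 -317.6071326    10.        ]] timer [[ 470.85598707 -377.10058134   39.        ]] cellar edges
```

Run:
```python
from h import *
w=np.load("w1.npy",allow_pickle=True).item()
crop(w,"w1c.png",270,130,410,260,5)
e=np.load("scene.npy",allow_pickle=True).item();d=np.load("top.npy",allow_pickle=True).item()
crop(e,"st.png",190,130,260,190,9);crop(d,"tt.png",400,180,460,235,9)
```

```text
(no output)
```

View pics/w1c.png

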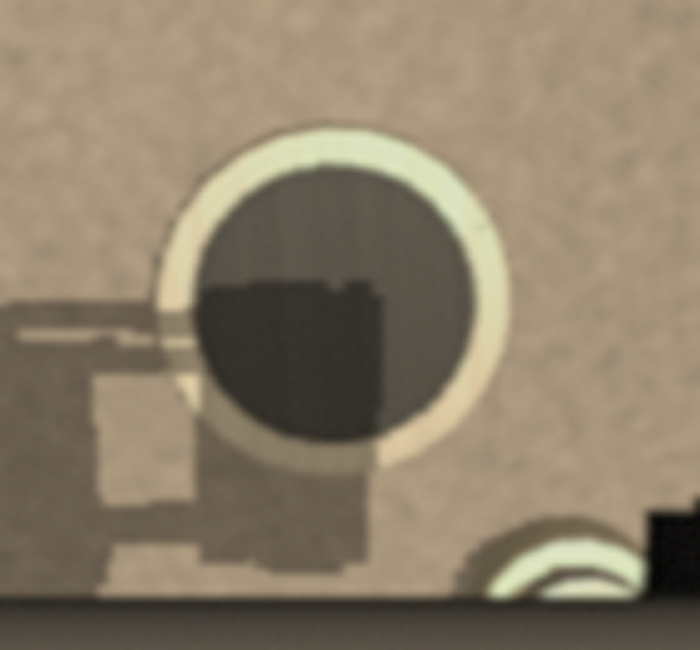

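View pics/st.png

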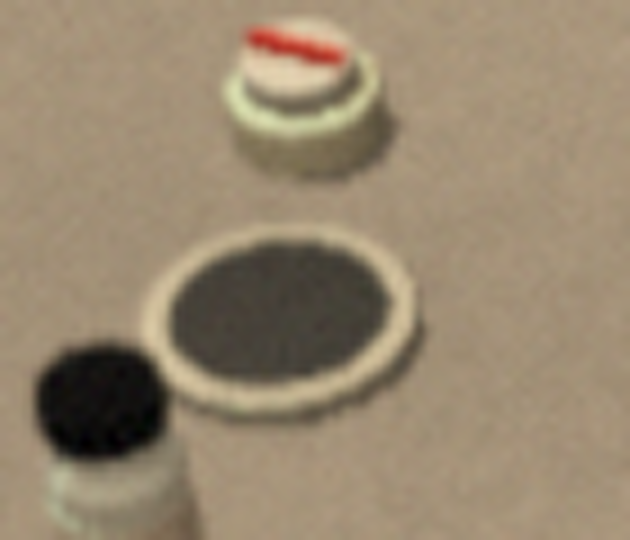

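View pics/tt.png

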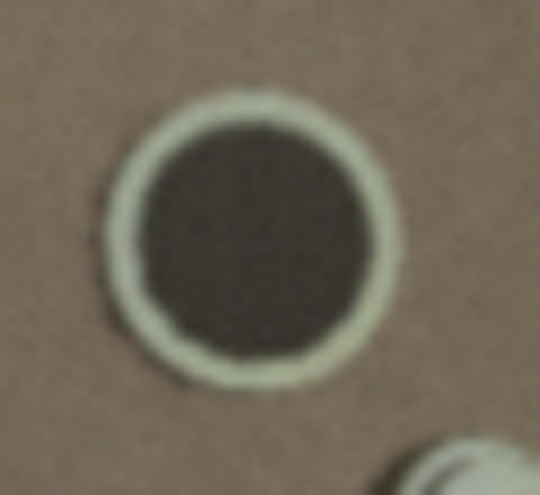

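Run:
```python
from h import *
w=np.load("w1.npy",allow_pickle=True).item();e=np.load("scene.npy",allow_pickle=True).item();d=np.load("top.npy",allow_pickle=True).item()
print(plane(w,[[270+334.5/5-.5,130+300/5-.5]],10),plane(e,[[190+281.5/9-.5,130+312.5/9-.5]],10),plane(d,[[400+254.5/9-.5,180+240.5/9-.5]],10))
```

```text
[[ 549.00074793 -317.41162757   10.        ]] [[ 544.69698132 -315.19602503   10.        ]] [[ 544.263778   -316.50013635   10.        ]]
```

Request:
{"api": "apply_moves", "payload": {
  "increments": [
    [40,-1,0,0.05,0,0,0],
    [40,-1,0.5,0,0,0,0],
    [40,-0.1,1,0,0,0,0],
    [40,0,1,0,0,0,0],
    [40,0,1,0,0,0,0],
    [40,0,1,0,0,0,0],
    [40,0,1,0,0,0,0],
    [40,0,0.7,0,0,0,0],
    [40,0,0.3,0,0,0,0],
    [40,0,0,0,0,0,0]
  ]
}}

```text
time_s: 39.0
tool_pos: [548.0, -318.5, 106.3]
tcp_rot: [-90.0, -0.0, 180.0]
wrist_force: [0.7, -0.1, -1.3]
finger_gap: 53.0
```

Run:
```python
from h import *
s=state();print(s["time_s"],s["tool_pos"],s["wrist_force"],s["finger_gap"])
d=snap("wrist");crop(d,"w17.png",220,100,420,330,2.5)
d=snap("scene");crop(d,"s17.png",180,90,280,220,4)
d=snap("top");crop(d,"t17.png",390,140,490,260,4)
```

```text
39.0 [ 547.9746612  -318.50010042  106.34285995] [ 0.68946702 -0.05967849 -1.31701418] 52.97441570136821
```

View pics/w17.png

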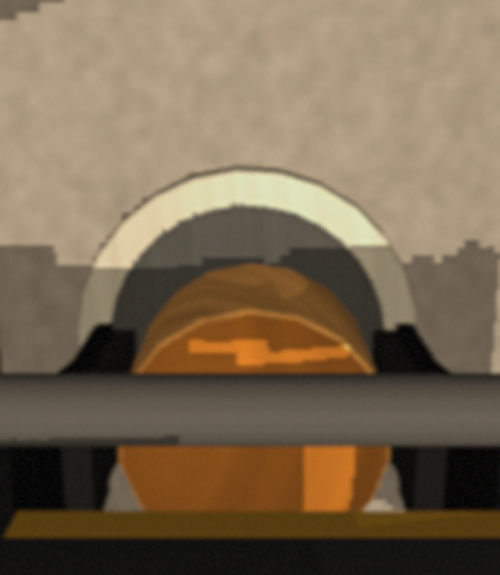

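View pics/s17.png

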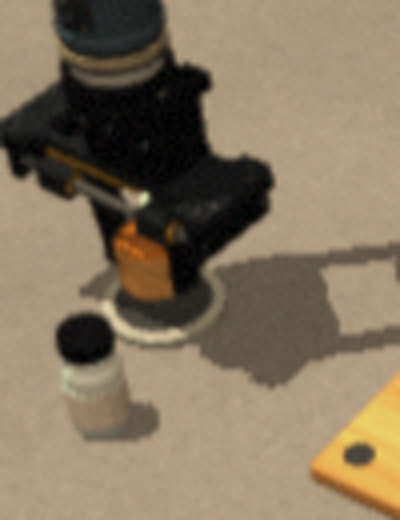

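The cellar is 20 mm above the trivet and about 1.3 mm to the right of its centre. I'll correct that, lower and release.

Request:
{"api": "apply_moves", "payload": {
  "increments": [
    [40,0,0.2,-0.05,0,0,0],
    [40,0,0.3,0,0,0,0],
    [40,0,0.2,0,0,0,0],
    [40,0,0.1,0,0,0,0],
    [40,0,0,0,0,0,0],
    [40,0,0,0,0,0,0],
    [58,0,0,0,0,0,0],
    [70,0,0,0,0,0,0],
    [80,0,0,0,0,0,0],
    [80,0,0,0,0,0,0]
  ]
}}

```text
time_s: 40.4
tool_pos: [548.0, -317.4, 86.4]
tcp_rot: [-90.0, 0.0, 180.0]
wrist_force: [-0.2, 0.6, -1.1]
finger_gap: 77.4
```

Request:
{"api": "apply_moves", "payload": {
  "increments": [
    [80,0,-0.3,0,0,0,0],
    [80,0,-0.8,0,0,0,0],
    [80,0,-1,0,0,0,0],
    [80,0,-1,0,0,0,0],
    [80,0,-1,0,0,0,0],
    [80,0,-1,0,0,0,0],
    [80,1,-1,0,0,0,0],
    [80,1,0,0,0,0,0],
    [80,0,0,0,0,0,0],
    [80,0,0,0,0,0,0]
  ]
}}

```text
time_s: 41.65
tool_pos: [498.6, -317.6, 240.0]
tcp_rot: [-89.9, 0.1, 180.0]
wrist_force: [-0.6, 0.1, -0.6]
finger_gap: 79.9
```

Run:
```python
from h import *
s=state();print(s["time_s"],s["tool_pos"],s["wrist_force"],s["finger_gap"])
d=snap("wrist");np.save("w18.npy",d,allow_pickle=True);crop(d,"w18.png",220,60,420,260,3)
d=snap("top");crop(d,"t18.png",390,140,490,260,4)
```

```text
41.65 [ 498.59981334 -317.63375931  239.95060429] [-0.62132759  0.09945106 -0.59514476] 79.9142502672948
```

View pics/w18.png

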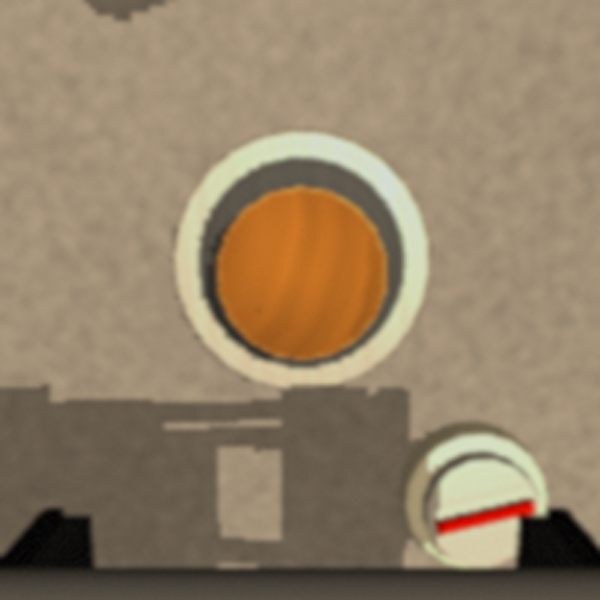

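View pics/t18.png

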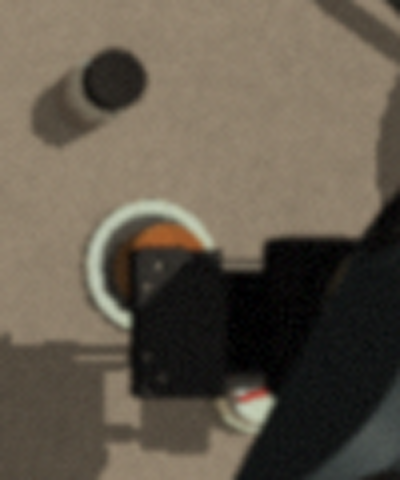

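Run:
```python
from h import *
w=np.load("w18.npy",allow_pickle=True).item()
c=lambda u,v:(np.array([[u,v]])+.5)/3+[219.5,59.5]
print("trivet",plane(w,c(302,259.5),10),"cellar",plane(w,c(302,274),47))
```

```text
trivet [[ 548.81845041 -317.51281871   10.        ]] cellar [[ 546.36847148 -317.55595023   47.        ]]
```

Request:
{"api": "apply_moves", "payload": {
  "increments": [
    [65,-0.64,0,-0.7,0,0,0],
    [65,-1,0,-1,0,0,0],
    [65,-1,0,-1,0,0,0],
    [65,0,0,-1,0,0,0],
    [65,0,0,-1,0,0,0],
    [65,0,0,-1,0,0,0],
    [65,0,0,-1,0,0,0],
    [65,0,0,-1,0,0,0],
    [65,0,0,-1,0,0,0],
    [65,0,0,-1,0,0,0]
  ]
}}

```text
time_s: 43.0
tool_pos: [563.1, -73.4, 239.2]
tcp_rot: [-90.0, -0.0, 180.0]
wrist_force: [0.0, -0.2, -0.1]
finger_gap: 65.1
```

Run:
```python
from h import *
s=state();print(s["time_s"],s["tool_pos"],s["wrist_force"],s["finger_gap"])
d=snap("top");crop(d,"t19.png",400,180,460,235,9);np.save("t19.npy",d,allow_pickle=True)
d=snap("scene");crop(d,"s19.png",190,130,260,190,9);np.save("s19.npy",d,allow_pickle=True)
```

```text
43.0 [563.11529522 -73.39425408 239.19228716] [ 0.01619476 -0.16941328 -0.07619892] 65.1422313462607
```

View pics/t19.png

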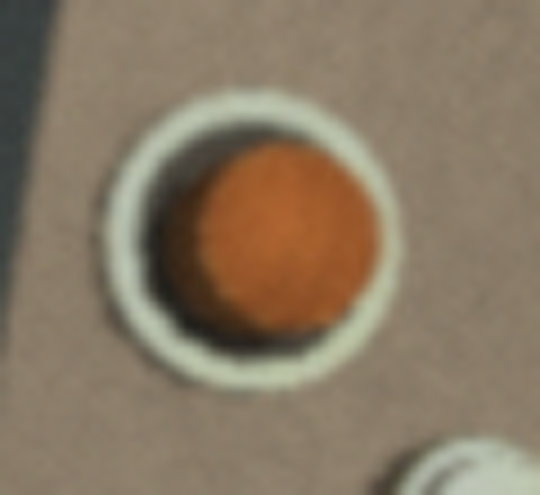

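View pics/s19.png

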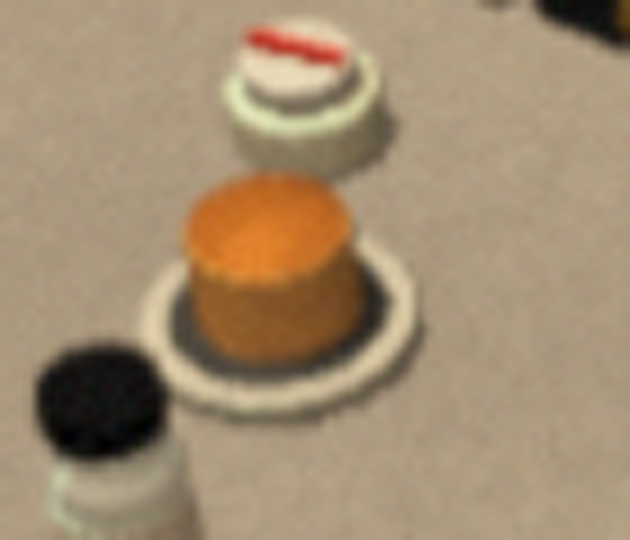

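Run:
```python
from h import *
d=np.load("t19.npy",allow_pickle=True).item();e=np.load("s19.npy",allow_pickle=True).item()
f=lambda u,v,a,b:[[a+(u+.5)/9-.5,b+(v+.5)/9-.5]]
print(plane(d,f(254,240,400,180),10),plane(d,f(290,238,400,180),47),plane(e,f(281,312,190,130),10),plane(e,f(269,231,190,130),46))
```

```text
[[ 544.263778   -316.50013635   10.        ]] [[ 542.19130324 -315.27790074   47.        ]] [[ 544.69698132 -315.19602503   10.        ]] [[ 545.70213436 -313.11885013   46.        ]]
```

The three views put the cellar within about 2.5 mm of the trivet's middle, upright, so it stays there. Next comes the shaker, put back first.

Request:
{"api": "apply_moves", "payload": {
  "increments": [
    [65,-0.06,0,-0.92,0,0,0],
    [65,0,0,0,0,0,0],
    [65,0,0.5,0,0,0,0],
    [65,0,1,0,0,0,0],
    [65,0,1,0,0,0,0],
    [65,0,0.7,0,0,0,0],
    [65,0,0.3,0,0,0,0],
    [65,0,0,0,0,0,0],
    [65,0,0,0,0,0,0],
    [65,0,0,0,0,0,0]
  ]
}}

```text
time_s: 44.35
tool_pos: [565.9, -52.0, 152.2]
tcp_rot: [-90.0, 0.1, 180.0]
wrist_force: [-0.2, -0.6, -0.8]
finger_gap: 64.6
```

Run:
```python
from h import *
s=state();print(s["time_s"],s["tool_pos"],s["wrist_force"],s["finger_gap"])
d=snap("wrist");crop(d,"w20.png",160,140,480,330,2)
```

```text
44.35 [565.92755099 -52.00266269 152.24936269] [-0.19272302 -0.56310192 -0.84141763] 64.60917309103912
```

View pics/w20.png

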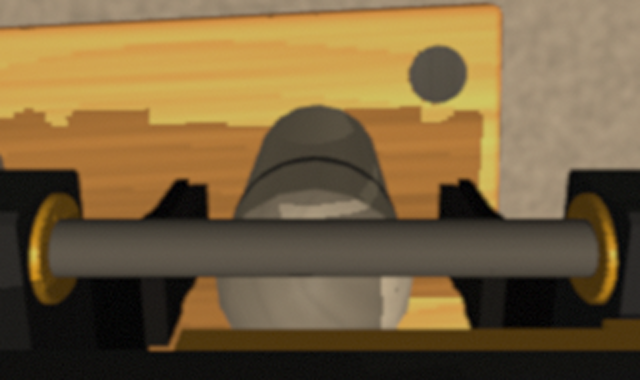

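Request:
{"api": "apply_moves", "payload": {
  "force": 35,
  "increments": [
    [65,0.05,0,-0.06,0,0,0],
    [65,0,0,0,0,0,0],
    [32,0,0,0,0,0,0],
    [32,0,0,0,0,0,0],
    [32,0,0,0,0,0,0],
    [32,0,0,0,0,0,0],
    [32,0,-0.3,0,0,0,0],
    [32,0,-1,0,0,0,0],
    [32,0,-1,0,0,0,0],
    [32,0,-1,0,0,0,0]
  ]
}}

```text
time_s: 45.65
tool_pos: [563.9, -50.3, 234.9]
tcp_rot: [-90.0, -0.0, 180.0]
wrist_force: [0.1, -0.8, -1.3]
finger_gap: 44.9
```

Request:
{"api": "apply_moves", "payload": {
  "increments": [
    [32,0,0,-0.5,0,0,0],
    [32,0,0,-1,0,0,0],
    [32,0,0,-1,0,0,0],
    [32,0,0,-1,0,0,0],
    [32,0,0,-1,0,0,0],
    [32,0,0,-1,0,0,0],
    [32,0,0,-1,0,0,0],
    [32,0,0,-1,0,0,0],
    [32,0,0,-1,0,0,0],
    [32,0,0,-1,0,0,0]
  ]
}}

```text
time_s: 46.9
tool_pos: [562.9, 188.7, 232.4]
tcp_rot: [-90.0, -0.2, -180.0]
wrist_force: [0.1, 0.5, -1.9]
finger_gap: 45.3
```

Request:
{"api": "apply_moves", "payload": {
  "increments": [
    [32,0.5,0,-1,0,0,0],
    [32,0.5,0,-1,0,0,0],
    [32,0.3,0,-1,0,0,0],
    [32,0,0,-1,0,0,0],
    [32,0,0,-1,0,0,0],
    [32,0,0,-1,0,0,0],
    [32,0,0,-0.8,0,0,0],
    [32,0,0,0,0,0,0],
    [32,0,0,0,0,0,0],
    [32,0,0,0,0,0,0]
  ]
}}

```text
time_s: 48.15
tool_pos: [531.8, 356.2, 233.9]
tcp_rot: [-90.0, -0.0, 179.9]
wrist_force: [0.5, -0.3, -1.7]
finger_gap: 45.2
```

Run:
```python
from h import *
s=state();print(s["time_s"],s["tool_pos"],s["wrist_force"],s["finger_gap"])
d=snap("wrist");np.save("w21.npy",d,allow_pickle=True);crop(d,"w21.png",0,0,640,400,1)
d=snap("scene");crop(d,"s21.png",240,90,480,330,2.4)
```

```text
48.15 [531.75983097 356.24089588 233.87314246] [ 0.48711942 -0.34613578 -1.67649102] 45.23706668100123
```

View pics/w21.png

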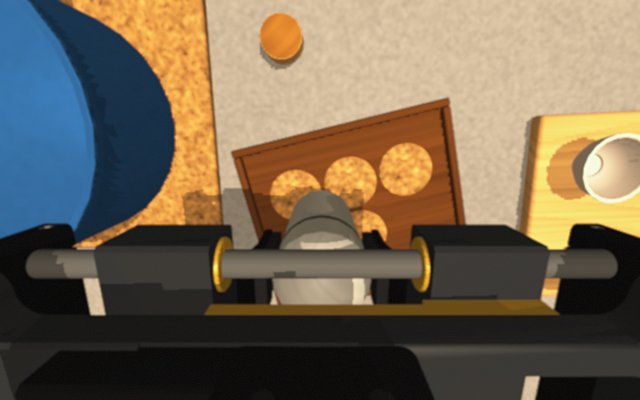

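View pics/s21.png

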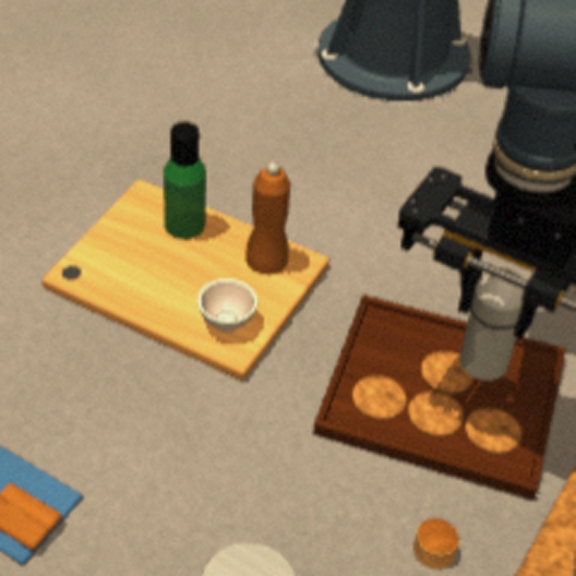

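Request:
{"api": "apply_moves", "payload": {
  "increments": [
    [32,0,0,-0.6,0,0,0],
    [32,0,0,-0.44,0,0,0],
    [32,0,0,0,0,0,0],
    [32,0,0.5,0,0,0,0],
    [32,0,0.8,0,0,0,0],
    [32,0,0.8,0,0,0,0],
    [32,0,0.6,0,0,0,0],
    [32,0,0.3,0,0,0,0],
    [32,0,0.2,0,0,0,0],
    [32,0,0,0,0,0,0]
  ]
}}

```text
time_s: 49.5
tool_pos: [531.9, 383.2, 154.0]
tcp_rot: [-90.0, 0.0, 180.0]
wrist_force: [-0.2, 0.0, -1.6]
finger_gap: 45.4
```

Run:
```python
from h import *
s=state();print(s["time_s"],s["tool_pos"],s["wrist_force"],s["finger_gap"])
d=snap("wrist");crop(d,"w22.png",160,110,480,330,2)
```

```text
49.5 [531.8923801  383.2158369  154.02719938] [-0.21612904  0.03825952 -1.62087096] 45.44564894145372
```

View pics/w22.png

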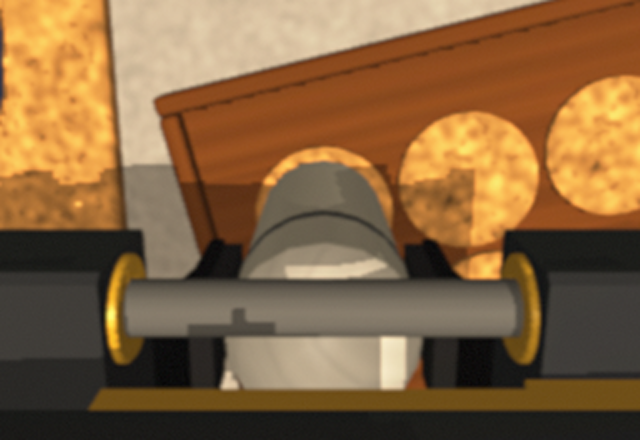

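Request:
{"api": "apply_moves", "payload": {
  "increments": [
    [32,0,0.1,0.03,0,0,0],
    [32,0,0.1,0,0,0,0],
    [32,0,0.03,0,0,0,0],
    [32,0,0,0,0,0,0],
    [32,0,0,0,0,0,0],
    [50,0,0,0,0,0,0],
    [60,0,0,0,0,0,0],
    [65,0,0,0,0,0,0],
    [65,0,0,0,0,0,0],
    [65,0,0,0,0,0,0]
  ]
}}

```text
time_s: 50.8
tool_pos: [531.8, 382.5, 148.2]
tcp_rot: [-90.0, 0.0, 180.0]
wrist_force: [-0.3, 0.2, 0.3]
finger_gap: 64.7
```

Request:
{"api": "apply_moves", "payload": {
  "increments": [
    [65,0,-0.3,0,0,0,0],
    [65,0,-1,0,0,0,0],
    [65,0,-1,0,0,0,0],
    [65,0,-1,0,0,0,0],
    [65,0,-1,0,0,0,0],
    [65,1,0,0,0,0,0],
    [65,1,0,0,0,0,0],
    [65,0,0,0,0,0,0],
    [65,0,0,0,0,0,0],
    [65,0,0,0,0,0,0]
  ]
}}

```text
time_s: 52.05
tool_pos: [483.0, 382.5, 255.9]
tcp_rot: [-90.0, 0.1, 180.0]
wrist_force: [0.1, 0.2, -0.3]
finger_gap: 64.9
```

Run:
```python
from h import *
s=state();print(s["time_s"],s["tool_pos"],s["wrist_force"],s["finger_gap"])
d=snap("wrist");np.save("w23.npy",d,allow_pickle=True);crop(d,"w23.png",240,50,480,240,3)
d=snap("scene");crop(d,"s23.png",360,180,500,330,4)
```

```text
52.05 [482.9905502  382.4960626  255.90432326] [ 0.05428105  0.17315265 -0.26826698] 64.85810172317572
```

View pics/w23.png

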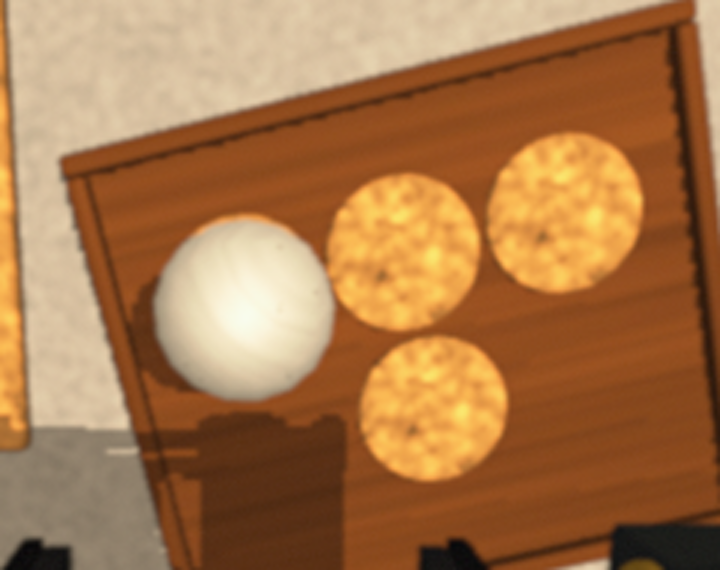

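View pics/s23.png

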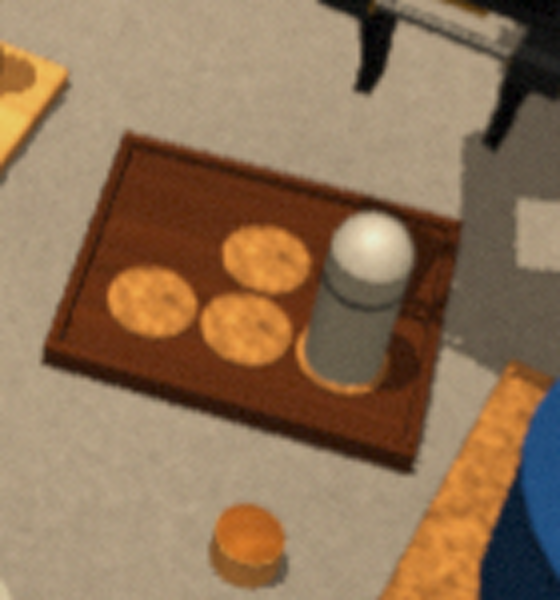

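Run:
```python
from h import *
w=np.load("w23.npy",allow_pickle=True).item()
c=lambda u,v:(np.array([[u,v]])+.5)/3+[239.5,49.5]
for n,u,v,z in (("shaker",245,308,113),("R",566,212,15),("F",434,408,15),("C",404,251,15)): print(n,plane(w,c(u,v),z).round(1))
```

```text
shaker [[533.1 382.  113. ]]
R [[559.3 269.   15. ]]
F [[489.3 312.   15. ]]
C [[545.9 325.4  15. ]]
```

The shaker is back within 1 mm of the left disc, and upright. Next is the mill.

Request:
{"api": "apply_moves", "payload": {
  "increments": [
    [62,0,0,0.5,0,0,0],
    [62,0,0,1,0,0,0],
    [62,0,0,1,0,0,0],
    [62,0,0,1,0,0,0],
    [62,0,0,1,0,0,0],
    [62,0,0,1,0,0,0],
    [62,0,0,1,0,0,0],
    [62,0,0,1,0,0,0],
    [62,0,0,1,0,0,0],
    [62,0,0,1,0,0,0]
  ]
}}

```text
time_s: 53.4
tool_pos: [481.5, 143.4, 255.8]
tcp_rot: [-90.0, -0.0, 180.0]
wrist_force: [0.9, 0.3, -0.1]
finger_gap: 62.2
```

Request:
{"api": "apply_moves", "payload": {
  "increments": [
    [62,0.5,0,1,0,0,0],
    [62,0.42,0,1,0,0,0],
    [62,0,0,0.84,0,0,0],
    [62,0,0,0,0,0,0],
    [62,0,0,0,0,0,0],
    [62,0,0.3,0,0,0,0],
    [62,0,0.3,0,0,0,0],
    [62,0,0,0,0,0,0],
    [62,0,0,0,0,0,0],
    [62,0,0,0,0,0,0]
  ]
}}

```text
time_s: 54.65
tool_pos: [458.9, 74.0, 240.8]
tcp_rot: [-90.0, 0.0, 180.0]
wrist_force: [0.5, -0.1, 0.1]
finger_gap: 61.9
```

Run:
```python
from h import *
s=state();print(s["time_s"],s["tool_pos"],s["wrist_force"],s["finger_gap"])
d=snap("wrist");np.save("w24.npy",d,allow_pickle=True);crop(d,"w24.png",0,0,640,400,1)
```

```text
54.65 [458.85643296  74.01355028 240.84607711] [ 0.5188947  -0.10687253  0.09016152] 61.90962042925552
```

View pics/w24.png

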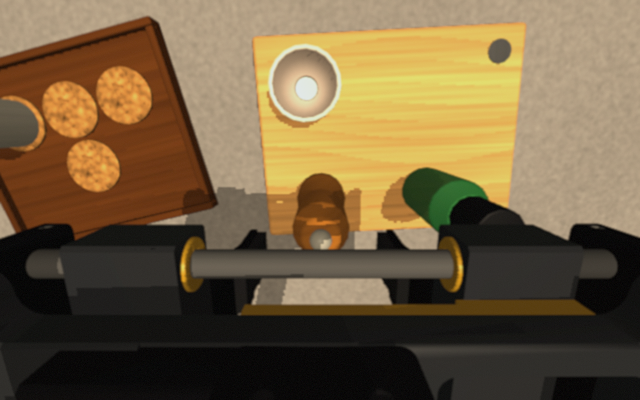

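Request:
{"api": "apply_moves", "payload": {
  "increments": [
    [62,-0.04,0.5,0,0,0,0],
    [62,0,1,0,0,0,0],
    [62,0,0.8,0,0,0,0],
    [62,0,0.4,0,0,0,0],
    [62,0,0.2,0,0,0,0],
    [62,0,0,0,0,0,0],
    [25,0,0,0,0,0,0],
    [25,0,0,0,0,0,0],
    [25,0,0,0,0,0,0],
    [25,0,0,0,0,0,0]
  ]
}}

```text
time_s: 55.95
tool_pos: [459.9, 74.0, 168.6]
tcp_rot: [-90.0, 0.0, 180.0]
wrist_force: [0.1, 0.8, 3.0]
finger_gap: 38.5
```

Run:
```python
from h import *
s=state();print(s["time_s"],s["tool_pos"],s["wrist_force"],s["finger_gap"])
```

```text
55.95 [459.91443951  74.01862751 168.58025822] [0.08817962 0.84968907 3.01274547] 38.52599966756407
```

Request:
{"api": "apply_moves", "payload": {
  "increments": [
    [25,0,-0.3,0,0,0,0],
    [25,0,-0.9,0,0,0,0],
    [25,0,-1,0,0,0,0],
    [25,0,-1,-0.4,0,0,0],
    [25,-0.5,0,-1,0,0,0],
    [25,-0.5,0,-1,0,0,0],
    [25,-0.5,0,-1,0,0,0],
    [25,-0.5,0,-1,0,0,0],
    [25,-0.5,0,-1,0,0,0],
    [25,-0.5,0,-1,0,0,0]
  ]
}}

```text
time_s: 57.2
tool_pos: [534.5, 234.6, 248.0]
tcp_rot: [-90.0, -0.1, 180.0]
wrist_force: [0.9, -0.2, -1.3]
finger_gap: 38.9
```

Request:
{"api": "apply_moves", "payload": {
  "increments": [
    [25,-0.5,0,-1,0,0,0],
    [25,-0.48,0,-0.4,0,0,0],
    [25,0,0,0,0,0,0],
    [25,0,0.5,0,0,0,0],
    [25,0,0.8,0,0,0,0],
    [25,0,0.8,0,0,0,0],
    [25,0,0.5,0,0,0,0],
    [25,0,0.3,0,0,0,0],
    [25,0,0,0,0,0,0],
    [25,0,0,0,0,0,0]
  ]
}}

```text
time_s: 58.45
tool_pos: [559.7, 269.0, 176.4]
tcp_rot: [-90.0, 0.1, 180.0]
wrist_force: [1.0, 0.5, -1.8]
finger_gap: 39.1
```

Run:
```python
from h import *
s=state();print(s["time_s"],s["tool_pos"],s["wrist_force"],s["finger_gap"])
d=snap("wrist");crop(d,"w26.png",160,110,480,330,2)
d=snap("scene");crop(d,"s26.png",360,130,500,330,3)
```

```text
58.45 [559.68896395 269.02889569 176.3844915 ] [ 0.95827663  0.5249979  -1.76473493] 39.09796051467489
```

View pics/w26.png

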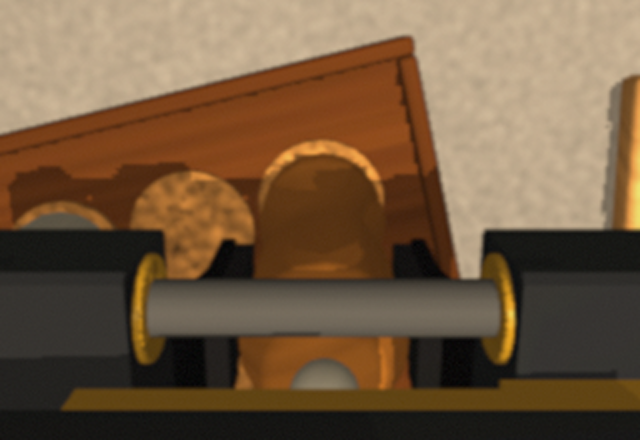

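View pics/s26.png

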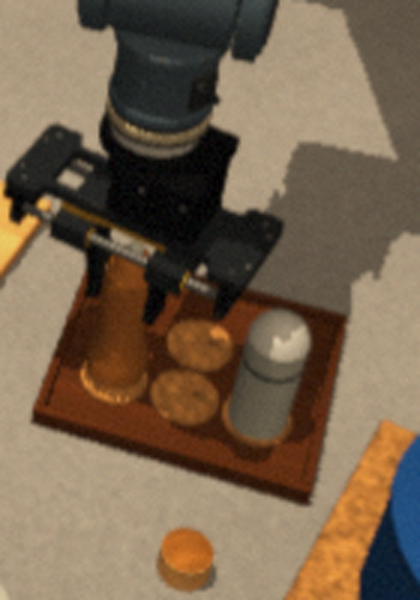

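Request:
{"api": "apply_moves", "payload": {
  "increments": [
    [25,0.01,0.2,0,0,0,0],
    [25,0,0.14,0,0,0,0],
    [25,0,0.08,0,0,0,0],
    [25,0,0,0,0,0,0],
    [25,0,0,0,0,0,0],
    [45,0,0,0,0,0,0],
    [55,0,0,0,0,0,0],
    [62,0,0,0,0,0,0],
    [62,0,0,0,0,0,0],
    [62,0,0,0,0,0,0]
  ]
}}

```text
time_s: 59.8
tool_pos: [559.0, 269.0, 165.2]
tcp_rot: [-90.0, -0.0, 180.0]
wrist_force: [0.0, 0.6, 0.6]
finger_gap: 61.6
```

Request:
{"api": "apply_moves", "payload": {
  "increments": [
    [62,0,-0.3,0,0,0,0],
    [62,0,-1,0,0,0,0],
    [62,0,-1,0,0,0,0],
    [62,0,-1,0,0,0,0],
    [62,1,-0.7,0,0,0,0],
    [62,1,0,0,0,0,0],
    [62,0,0,0,0,0,0],
    [62,0,0,0,0,0,0],
    [62,0,0,0,0,0,0],
    [62,0,0,0,0,0,0]
  ]
}}

```text
time_s: 61.05
tool_pos: [509.7, 268.9, 265.0]
tcp_rot: [-90.0, 0.0, 180.0]
wrist_force: [-0.5, -1.1, 1.6]
finger_gap: 62.4
```

Run:
```python
from h import *
s=state();print(s["time_s"],s["tool_pos"],s["wrist_force"],s["finger_gap"])
d=snap("wrist");np.save("w27.npy",d,allow_pickle=True);crop(d,"w27.png",140,50,400,240,3)
d=snap("scene");crop(d,"s27.png",360,180,500,330,4)
```

```text
61.05 [509.68533855 268.86581482 264.97239402] [-0.54864872 -1.10107129  1.5910102 ] 62.36940920809258
```

View pics/w27.png

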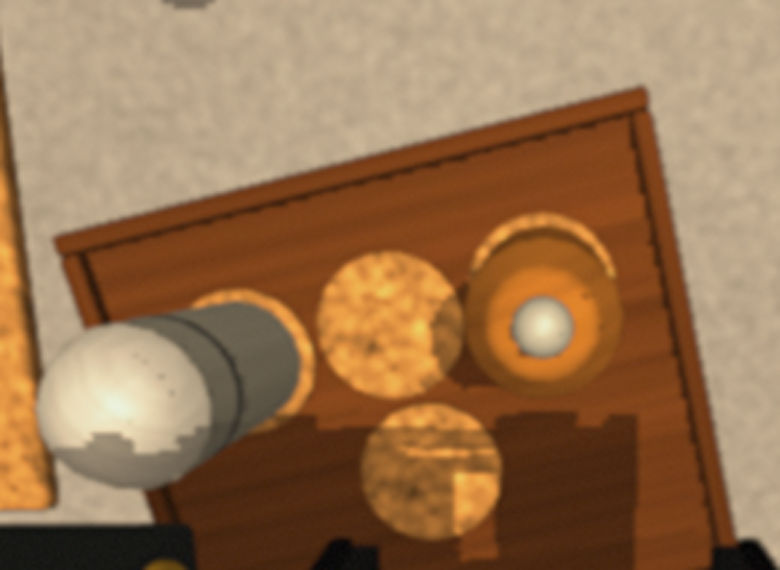

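View pics/s27.png

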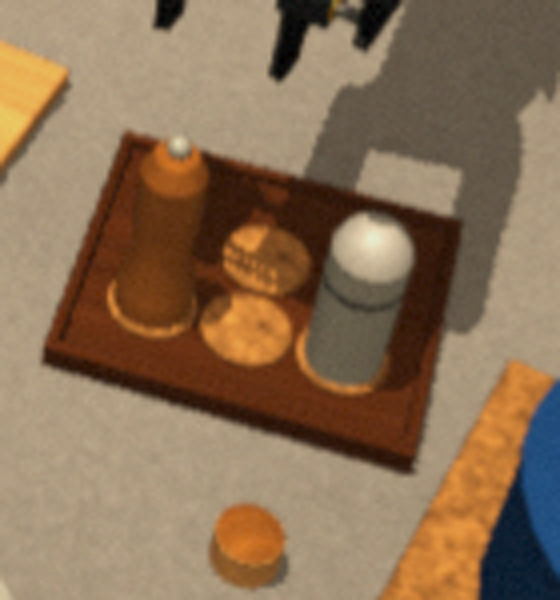

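Request:
{"api": "apply_moves", "payload": {
  "increments": [
    [50,0,0,0.5,0,0,0],
    [50,0,0,1,0,0,0],
    [50,0,0,1,0,0,0],
    [50,0,0,1,0,0,0],
    [50,0,0,1,0,0,0],
    [50,0,0,1,0,0,0],
    [50,0,0,1,0,0,0],
    [50,0.5,0,1,0,0,0],
    [50,0.5,0,1,0,0,0],
    [50,0.4,0,1,0,0,0]
  ]
}}

```text
time_s: 62.4
tool_pos: [473.1, 30.1, 265.3]
tcp_rot: [-90.0, -0.0, 180.0]
wrist_force: [-0.4, 0.0, 0.6]
finger_gap: 50.0
```

Request:
{"api": "apply_moves", "payload": {
  "increments": [
    [50,0.4,0,1,0,0,0],
    [50,0,0,1,0,0,0],
    [50,0,0,0.6,0,0,0],
    [50,0,0,0,0,0,0],
    [50,0,0.5,0,0,0,0],
    [50,0,0.5,0,0,0,0],
    [50,0,0,0,0,0,0],
    [50,0,0,0,0,0,0],
    [50,0,0,0,0,0,0],
    [50,0,0,0,0,0,0]
  ]
}}

```text
time_s: 63.65
tool_pos: [464.2, -33.6, 240.5]
tcp_rot: [-90.0, 0.0, 180.0]
wrist_force: [0.2, 1.1, 0.5]
finger_gap: 50.1
```

Run:
```python
from h import *
s=state();print(s["time_s"],s["tool_pos"],s["wrist_force"],s["finger_gap"])
d=snap("wrist");crop(d,"w28.png",0,0,640,400,1)
w=np.load("w27.npy",allow_pickle=True).item()
c=lambda u,v:(np.array([[u,v]])+.5)/3+[139.5,49.5]
for n,u,v,z in (("ball",543,326,154),("C",391,325,15),("F",431,471,15)): print(n,plane(w,c(u,v),z).round(1))
```

```text
63.65 [464.15697145 -33.56176442 240.53140129] [0.20783926 1.10427475 0.47615484] 50.13524765543989
ball [[558.  268.8 154. ]]
C [[545.4 325.5  15. ]]
F [[489.4 312.3  15. ]]
```

View pics/w28.png

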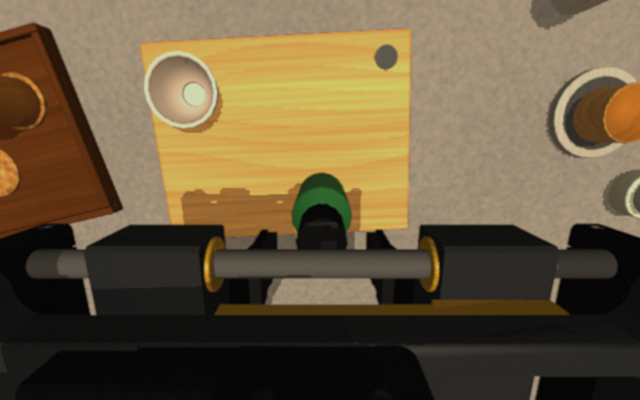

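The cap is centred at column 321, and the mill measures within about 1.5 mm of its disc. Next I'll descend onto the oil cap and grip.

Request:
{"api": "apply_moves", "payload": {
  "increments": [
    [50,-0.02,0.4,0,0,0,0],
    [50,0,0.8,0,0,0,0],
    [50,0,0.5,0,0,0,0],
    [50,0,0.16,0,0,0,0],
    [50,0,0,0,0,0,0],
    [50,0,0,0,0,0,0],
    [20,0,0,0,0,0,0],
    [20,0,0,0,0,0,0],
    [20,0,0,0,0,0,0],
    [20,0,0,0,0,0,0]
  ]
}}

```text
time_s: 64.95
tool_pos: [464.6, -33.6, 194.0]
tcp_rot: [-90.0, 0.0, 180.0]
wrist_force: [-0.9, -0.3, 2.7]
finger_gap: 31.4
```

Run:
```python
from h import *
s=state();print(s["time_s"],s["tool_pos"],s["wrist_force"],s["finger_gap"])
```

```text
64.95 [464.5544896  -33.55043076 193.96403295] [-0.93160243 -0.33982265  2.66104268] 31.442545935694405
```

Request:
{"api": "apply_moves", "payload": {
  "increments": [
    [20,0,-0.3,0,0,0,0],
    [20,0,-0.8,0,0,0,0],
    [20,0,-1,0,0,0,0],
    [20,0,-0.9,-0.5,0,0,0],
    [20,0,0,-1,0,0,0],
    [20,0,0,-1,0,0,0],
    [20,0,0,-1,0,0,0],
    [20,0,0,-1,0,0,0],
    [20,0,0,-1,0,0,0],
    [20,0,0,-1,0,0,0]
  ]
}}

```text
time_s: 66.2
tool_pos: [463.8, 129.7, 268.6]
tcp_rot: [-90.0, -0.1, 180.0]
wrist_force: [-0.3, -0.4, -3.6]
finger_gap: 31.2
```

Request:
{"api": "apply_moves", "payload": {
  "increments": [
    [20,0,0,-1,0,0,0],
    [20,-0.3,0,-1,0,0,0],
    [20,-0.3,0,-1,0,0,0],
    [20,-0.38,0,-1,0,0,0],
    [20,0,0,-1,0,0,0],
    [20,0,0,-1,0,0,0],
    [20,0,0,-1,0,0,0],
    [20,0,0,-0.32,0,0,0],
    [20,0,0,0,0,0,0],
    [20,0,0,0,0,0,0]
  ]
}}

```text
time_s: 67.45
tool_pos: [488.8, 311.0, 268.6]
tcp_rot: [-89.9, -0.1, 180.0]
wrist_force: [0.5, 0.2, -3.4]
finger_gap: 31.8
```

Request:
{"api": "apply_moves", "payload": {
  "increments": [
    [20,0,0.4,0,0,0,0],
    [20,0,0.8,0,0,0,0],
    [20,0,0.7,0,0,0,0],
    [20,0,0.4,0,0,0,0],
    [20,0,0.2,0,0,0,0],
    [20,0,0.1,0,0,0,0],
    [20,0,0,0,0,0,0],
    [20,0,0,0,0,0,0],
    [20,0,0,0,0,0,0],
    [20,0,0,0,0,0,0]
  ]
}}

```text
time_s: 68.7
tool_pos: [489.1, 312.0, 203.9]
tcp_rot: [-90.0, 0.0, 180.0]
wrist_force: [-0.0, -0.6, -2.4]
finger_gap: 31.2
```

Run:
```python
from h import *
s=state();print(s["time_s"],s["tool_pos"],s["wrist_force"],s["finger_gap"])
d=snap("wrist");crop(d,"w30.png",160,110,480,330,2)
d=snap("scene");crop(d,"s30.png",360,130,500,330,3)
```

```text
68.7 [489.05069844 312.00280645 203.9439582 ] [-0.00599824 -0.55217999 -2.35339188] 31.204043605825845
```

View pics/w30.png

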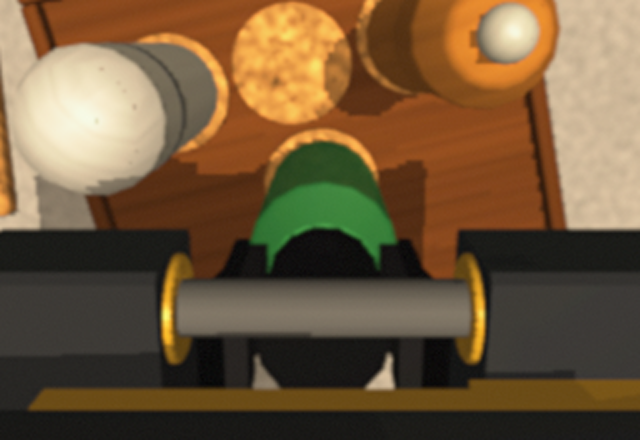

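View pics/s30.png

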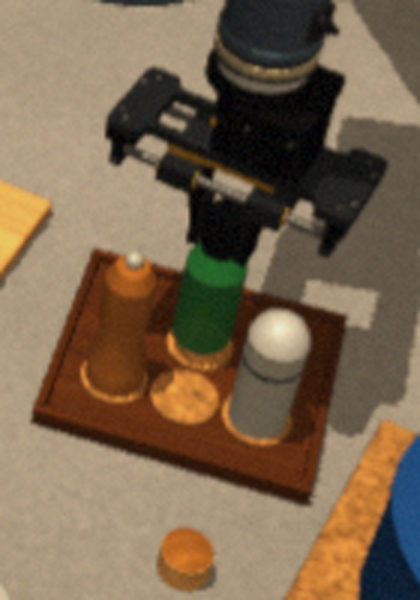

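Request:
{"api": "apply_moves", "payload": {
  "increments": [
    [20,0,0.2,0,0,0,0],
    [20,0,0.2,0,0,0,0],
    [20,0,0.1,0,0,0,0],
    [20,0,0.03,0,0,0,0],
    [20,0,0,0,0,0,0],
    [20,0,0,0,0,0,0],
    [38,0,0,0,0,0,0],
    [46,0,0,0,0,0,0],
    [50,0,0,0,0,0,0],
    [50,0,0,0,0,0,0]
  ]
}}

```text
time_s: 70.05
tool_pos: [489.1, 312.0, 190.3]
tcp_rot: [-90.0, 0.0, 180.0]
wrist_force: [0.7, 0.2, 0.2]
finger_gap: 49.0
```

Request:
{"api": "apply_moves", "payload": {
  "increments": [
    [50,0,-0.3,0,0,0,0],
    [50,0,-1,0,0,0,0],
    [50,0,-1,0,0,0,0],
    [50,0,-1,0,0,0,0],
    [50,0,-0.7,0,0,0,0],
    [50,1,0,0,0,0,0],
    [50,1,0,0,0,0,0],
    [50,0.5,0,0,0,0,0],
    [50,0,0,0,0,0,0],
    [50,0,0,0,0,0,0]
  ]
}}

```text
time_s: 71.3
tool_pos: [427.6, 312.2, 290.8]
tcp_rot: [-90.0, 0.1, 180.0]
wrist_force: [0.8, -0.2, -0.1]
finger_gap: 50.1
```

Run:
```python
from h import *
s=state();print(s["time_s"],s["tool_pos"],s["wrist_force"],s["finger_gap"])
d=snap("wrist");np.save("w31.npy",d,allow_pickle=True);crop(d,"w31.png",190,10,450,240,3)
d=snap("scene");crop(d,"s31.png",170,100,500,330,2.4)
d=snap("top");crop(d,"t31.png",130,140,480,270,2.2)
```

```text
71.3 [427.60904262 312.15550867 290.78416386] [ 0.82709889 -0.19013179 -0.05381688] 50.121325800957095
```

View pics/w31.png

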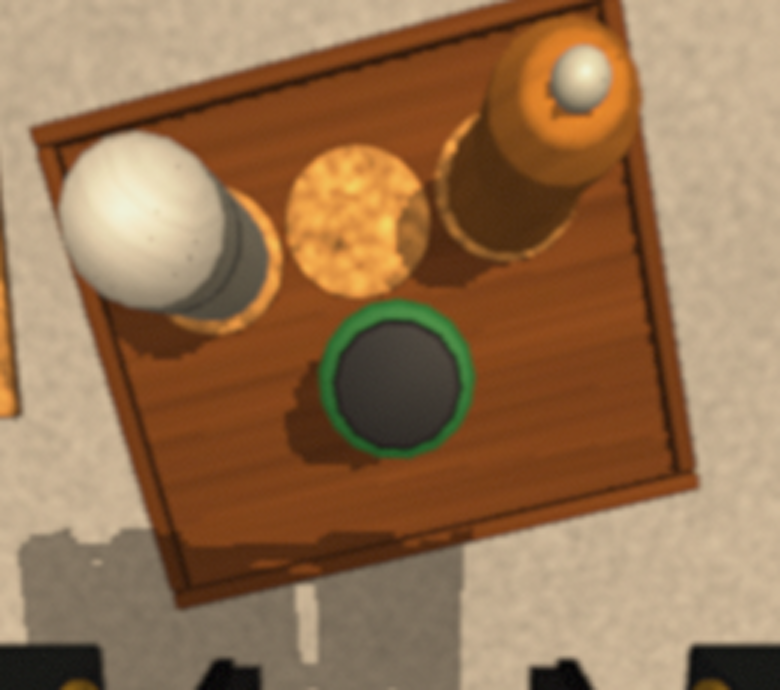

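View pics/s31.png

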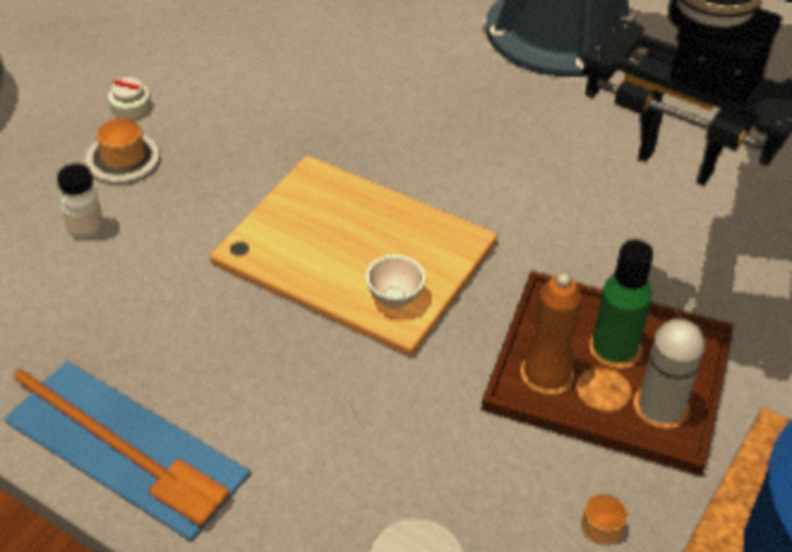

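View pics/t31.png

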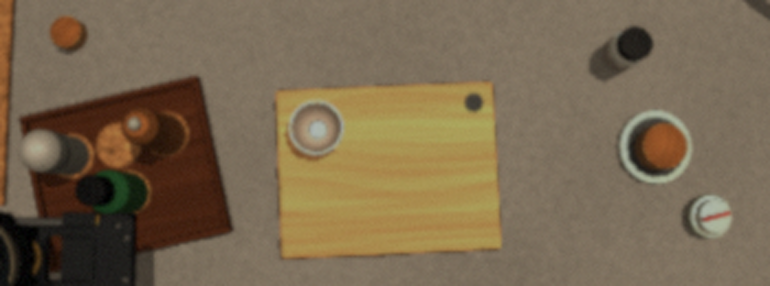

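Run:
```python
from h import *
w=np.load("w31.npy",allow_pickle=True).item()
c=lambda u,v:(np.array([[u,v]])+.5)/3+[189.5,9.5]
for n,u,v,z in (("oil cap",398,385,158),("ball",581,79,154),("C",358,221,15)): print(n,plane(w,c(u,v),z).round(1))
s=state();print(s["dq"].round(2));print(job.job_done())
```

```text
oil cap [[488.7 310.9 158. ]]
ball [[556.7 269.4 154. ]]
C [[545.5 325.6  15. ]]
[ 0.02 -0.07  0.41  0.02 -0.01  0.05]
the job is handed in; nothing more can be done
None
```

The job is done and handed in at about 71 s of the 138 s allowed. I moved the oil bottle, pepper mill and shaker to the board, then set the larger salt cellar on the trivet. After that I put the shaker back on the left disc, the mill on the right and the oil bottle in front.

Last checks:
- **Upright and released:** all four items stand upright and the gripper is clear of everything.
- **Left alone:** I saw no change in the white bowl, spice jar or timer in the final pictures. I judged these by eye and did not measure them.
- **On the discs:** the wrist camera puts the shaker within about 1 mm and the oil bottle about 1 mm from its disc centre. The mill read about 1.5 mm off after placing, but 2.5 mm off in the last, more oblique view.
- **On the trivet:** the three cameras put the cellar about 2 to 2.5 mm from the middle.
- **Disagreement:** the fixed cameras and the wrist camera differed by about 4 mm on the trivet's position. I placed by the wrist camera, which gave consistent readings.

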